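# Shut the game-piece box and lock its hasp with the spring cotter

### The arm

A 7-joint arm with a two-finger parallel gripper is mounted at the origin on the work surface. World frame = base frame: x ahead of the robot, y to its left, z up, the work surface at z = 0. Lengths are in m, angles in rad, forces in N, time in s.
With the tool pointing down it reaches from about 0.425 to 0.925 m from the base axis. Payload 6.8 kg.
Tool frame: the origin (TCP) lies between the finger pads; the fingertips stand r.tip_extent ahead of it and the grasp point (between the pads) lies 5 mm behind it (r.tip_extent is the distance from the TCP to the fingertips, in m); y points along the fingers, x is the direction in which the jaws open and shut, and the axes are right-handed (so a half turn about y gives the same grasp; the last joint's range is limited). The gripper opens to 85 mm and grips with 20 to 120 N. Pads are 22 mm wide; open, the fingers measure 114 mm over their backs; the gripper's body (76 mm by 85 mm) begins 54 mm behind the grasp point. The pads swing forward as they close: fully open they stand 13 mm farther back than shut.
Start: joints at [1.058, 0.477, 0.022, 1.555, -0.011, 1.109, -0.083], TCP at [0.266, -0.62, 0.245] pointing down, gripper open.
Joint ranges: [-2.96, 2.96], [-0.34, 2.1], [-1.41, 1.46], [0.24, 2.44], [-1.37, 4.51], [0.17, 1.92], [-2.96, 2.96]. Speed limits (rad/s): [2.39, 2.39, 3.14, 3.14, 3.14, 3.14, 3.14].

### API

Orientations are given as a rotation vector (axis times angle).
In Python, from bench import r gives the robot as it stands.
- The arm moves only by the tool send_rows, never from a script. Its argument "plan" is a list of rows, each a list of 5 numbers: the shift along the tool's x, y, z in cm, then the turn about the tool's y in degrees, then the opening, from 0 (shut) to 1 (fully open). In form: [[dx, dy, dz, spin, grip], ...]. A call has 1 to 12 rows; each row shifts and turns the commanded pose from where the row before left it, along the tool's axes as they then stand; what a row does not reach is not made up. A row lasts 1/8 s, in which the tool goes at most 62.5 mm and 10.7 degrees, less where a joint would pass 70% of its speed; a pose out of reach is approached as far as the arm can. A call is refused whole if a number of a shift passes 6.25 or a number of a turn 10.7, either way. A call with a gripper value outside its range is refused whole. The fingers move at their own pace and stop on an object; "force" is the grip in N (left out, the last holds). Time passes only in rows, so rows that do not move let the fingers close. It gives the time, the measured TCP pose, the force and the opening at its end, in the units of the state.
- r.get_obs(): the state, without advancing time (a new reading comes with each control period).
- r.grab_frame(name): name is "side" or "top"; returns a dict with "image" (384x512x3 uint8, red, green, blue), "camera_matrix" (3x3 intrinsics, pixels), "cam_to_world" (4x4, takes a point from camera to world coordinates). Camera axes: x right, y down, z forward; pixel columns grow to the right and rows downward; lengths in m; the calibration is good to about 2 mm. A picture is of the moment at which its call begins. There is no depth.
- r.hand_in(): hands the job in, once; it reports no verdict.
Trained networks look in the newest picture that a camera, given by its name, has taken for a name from the list of things; names that differ only in an ending like _2 or _b are one class to them, and where a whole thing is asked for, a point or a joint stands for the part that bears it (a point fixed in the world has none). Each returns a list of dicts, best first, with "p" (0 to 1); they miss things now and then, are a little off and sometimes report something else, mostly with a low value. They report only what shows in the picture. A call takes as long as a camera call. They do not tell look-alikes from the thing itself.
- r.recognise(camera, target): "rect" ([left, top, right, bottom] in pixels, round what is visible of it).
The state is a dict: "clock": time; "joints": joint angles; "qvel": joint speeds; "tau": joint torques, N m; "tcp_pos": TCP position; "orientation": TCP orientation; "contact_force": force on the tool from outside, world axes, zero at the start; "moment": the same for the moment, N m; "grip_width": finger opening in m.
Only numpy, scipy, OpenCV 4.12 (cv2) and the standard library are available. Lean on these libraries where they do the work, as an engineer would, in place of code of your own. Each camera call takes 0.05 s, during which the arm holds its last target.

### The job

Put the loose game piece back into its box, then shut the lid fully. Then draw the spring cotter out of the low rack, where only its straight leg can be reached, lay it flat on the table clear of the rack and let go of it; take it again by the eye at its tail and push the leg through the cross hole of the locking pin until the bow has snapped over the pin, so that the hasp is locked. Leave the mug, caddy and bowl alone.

Things in the scene. Friction and masses are not known exactly. Their poses are not given: they have to be found in the camera images.
- box: Wooden box, fixed to the table, 130 (x) x 200 (y) x 55 mm high, walls and floor 6 mm. Origin: centre of its underside. x points from the locking pin in front (robot's side) to the hinge at the back, z up. A 60 mm wide, 12 mm thick wooden tongue runs out in front under the pin to x = -165 mm. Two more pieces lie fixed on its floor at the +y end (y > +32 mm, 24 mm high).
- box_free (a point): Centre of the free part of the box's floor, 6 mm above the table, at x = 0, y = -30 mm in the box's frame; axes of the box. The free floor measures 118 (x) x 124 (y) mm.
- pin_hole (a point): Centre of the cross hole of the upright steel locking pin in front of the box, at x = -125, y = 0, z = +79 mm in the box's frame; axes of the box. Pin 32 mm in diameter, ending 22 mm above this point. The hole is 16 mm square and runs along the box's y, open at both ends; the cotter may enter from either end, bow to either side. The shut hasp's top is 11 mm below this point.
- lid (a joint): Angle of the lid (rad): 0 = shut, growing as it opens, 1.57 = upright. A stiff hinge holds it where it is left; about 4 to 7 N at 75 mm from the hinge moves it.
- lid_hinge (a point): Middle of the lid's hinge axis, along the box's y, at x = +65, z = +55 mm in the box frame; its axes turn with the lid. From it the lid, a wooden board 130 x 200 x 8 mm, reaches to the front when shut (outer face then 63 mm above the table). A 52 mm wide, 5 mm thick steel hasp strap lies along the middle of its outer face, from 88 to 224 mm from the hinge, with a 40 mm hole that drops over the pin.
- rack: Low plywood rack fixed to the table, 140 (x) x 110 (y) x 50 mm high, without floor, open only to its own -x side (towards the robot); roof 8 mm thick with 42 mm free below, side and back walls 8 mm. Origin: centre of its underside. The cotter's eye and half of its bow are under the roof; the leg sticks out of the open side, lying on the table.
- clip_seat (a point): The spring cotter: hair-pin clip of 12 mm steel bar, 199 mm long, 44 mm wide, 0.22 kg, lying flat (bar's middle 6 mm up). This point is on the leg's middle line, where the pin's axis comes when home. x runs along the straight leg to its tip, 91 mm ahead; y points to the bow; z is square to the flat of the clip, up.
- clip_bow_mid (a point): Where the cotter's sprung bow rounds the pin, at x = 0, y = +24 mm from clip_seat; same axes when relaxed. The bow runs beside the leg from x = -28 to +49 mm, out to y = +34 mm. Its nose (x = +23 mm) must be forced about 8 mm outwards to pass the pin (6 to 10 N of push along x), then snaps in behind it; pushed on, the cotter wedges against the pin about 7 mm past home.
- clip_leg (a point): Point on the cotter's leg 67 mm ahead of clip_seat along x, beyond the bow's end (at 49 mm): the place to hold it (12 mm wide across y) when drawing it out of the rack. Same axes.
- clip_eye (a point): Centre of the cotter's eye at its tail, at x = -76, y = +16 mm from clip_seat: an oblong loop of the same bar, 44 mm wide over all across y, with flat parallel sides from x = -92 to -60 mm: the place to hold it when pushing it into the pin. Same axes.
- piece_center (a point): Centre (12 mm up) of the one loose game piece: a dark wooden disc with a lighter face, 60 mm in diameter and 24 mm thick, lying flat on the table on the other side of the box from the rack. z up.
- mug: Bystander: white mug, 76 mm wide and 85 mm high, origin at the centre of its underside. Not to be moved.
- caddy: Bystander: brown jar with a dark cap, 72 mm wide and 90 mm high, origin at the centre of its underside. Not to be moved.
- bowl: Bystander: white bowl, 110 mm wide and 45 mm high, origin at the centre of its underside. Not to be moved.
Not all that is in view belongs to the job. Of the things like the part that bears clip_seat, leave any that is green or yellow; of the rest the smaller one is meant.

How it is judged:
By the outcome, as a careful person would: the job done as asked, in the order asked, and still so for the second after the job is handed in, with the robot touching nothing.
It also fails if it takes over 72 s, if anything falls off the work surface, if the arm or the gripper's body presses on something with over 40 N, if the wrist force passes 120 N, or if a joint passes its speed limit or range.

## Working session

There is one attempt and no reset: what is moved stays moved. The work goes in short steps, Python scripts to look and compute and a tool call to move; the robot and the scene stay as the last step left them, time stands still between calls to the robot, and variables do not carry over. Pictures are saved under pics/ and viewed, and the job is handed in when it is done.

Besides the shell and the picture viewer there is one more tool, called after ">>>" as name(argument=value, ...) on one line, values as JSON. send_rows: Moves the arm, as the interface text tells. Its arguments: {"type":"object","properties":{"plan":{"type":"array","items":{"type":"array","items":{"type":"number"}}},"force":{"type":"number"}},"required":["plan"]}

```bash
ls; mkdir -p pics; cat > h.py <<'E'
import numpy as np, cv2
from bench import r
def grab(n,f):
    d=r.grab_frame(n); im=cv2.cvtColor(d["image"],cv2.COLOR_RGB2BGR)
    cv2.imwrite("pics/"+f+".png",im); np.savez("pics/"+f+".npz",K=d["camera_matrix"],T=d["cam_to_world"]); return d
def cal(f): d=np.load("pics/"+f+".npz"); return d["K"],d["T"]
def pix2w(f,u,v,z):
    K,T=cal(f); d=T[:3,:3]@np.linalg.solve(K,[u,v,1.]); o=T[:3,3]; return o+d*(z-o[2])/d[2]
def w2pix(f,p):
    K,T=cal(f); c=T[:3,:3].T@(np.array(p)-T[:3,3]); q=K@c; return q[:2]/q[2]
E
python3 - <<'E'
from h import *
for n in ("side","top"):
    grab(n,n+"0")
    for t in ["box","rack","clip_seat","lid","piece_center","mug","caddy","bowl"]:
        print(n,t,[(round(x["p"],2),[int(a) for a in x["rect"]]) for x in r.recognise(n,t)])
    im=cv2.imread("pics/%s0.png"%n); cv2.imwrite("pics/%s0b.png"%n,cv2.resize(im,(800,600),interpolation=cv2.INTER_CUBIC))
    print(cal(n+"0"))
o=r.get_obs(); print(o, r.tip_extent)
E
```

```text
pics
side box [(0.62, [217, 95, 319, 222])]
side rack [(0.75, [195, 222, 259, 274])]
side clip_seat [(0.89, [246, 312, 335, 384]), (0.76, [155, 282, 182, 369]), (0.61, [317, 132, 405, 180]), (0.52, [254, 251, 282, 262])]
side lid [(0.8, [214, 96, 254, 188])]
side piece_center [(0.74, [286, 100, 306, 114]), (0.56, [252, 250, 285, 263])]
side mug [(0.62, [159, 179, 190, 228]), (0.28, [290, 101, 304, 115])]
side caddy [(0.63, [210, 90, 234, 127]), (0.36, [216, 96, 318, 221])]
side bowl [(0.57, [180, 131, 217, 164])]
(array([[486.81048084,   0.        , 257.78394746],
       [  0.        , 486.81048084, 190.94463568],
       [  0.        ,   0.        ,   1.        ]]), array([[-0.96228666, -0.21164493,  0.17091168,  0.37201358],
       [-0.27201092,  0.73980994, -0.615379  ,  0.89344646],
       [ 0.00379968, -0.63866085, -0.76947897,  1.04808765],
       [ 0.        ,  0.        ,  0.        ,  1.        ]]))
top box [(0.82, [242, 127, 325, 233])]
top rack [(0.68, [171, 140, 217, 196])]
top clip_seat [(0.72, [194, 188, 210, 220]), (0.62, [88, 129, 155, 160]), (0.6, [331, 217, 375, 312]
[... 610 characters left out ...]
clock': 0.9, 'joints': array([ 1.05788229,  0.47694844,  0.02239664,  1.55539432, -0.01151393,
        1.10927441, -0.08309286]), 'qvel': array([ 2.29448839e-05, -1.12611245e-03,  1.76301347e-03,  3.31972643e-04,
       -2.20781249e-04,  5.93814829e-04,  1.85155918e-03]), 'tau': array([ 6.16500547e-04, -5.96322155e+01,  1.60669282e+00, -2.81552035e+01,
        1.24406014e-02,  1.38758325e-03,  1.96360099e-05]), 'tcp_pos': array([ 0.2658712 , -0.6204647 ,  0.24534484]), 'orientation': array([-1.3739624 ,  0.9059792 , -0.90615224]), 'contact_force': array([ 0.5956175 ,  0.01553828, -0.44535638]), 'moment': array([-0.01414016, -0.02768852, -0.0036651 ]), 'grip_width': 0.08557691231899729} 0.014
```

View images.

View pics/side0b.png

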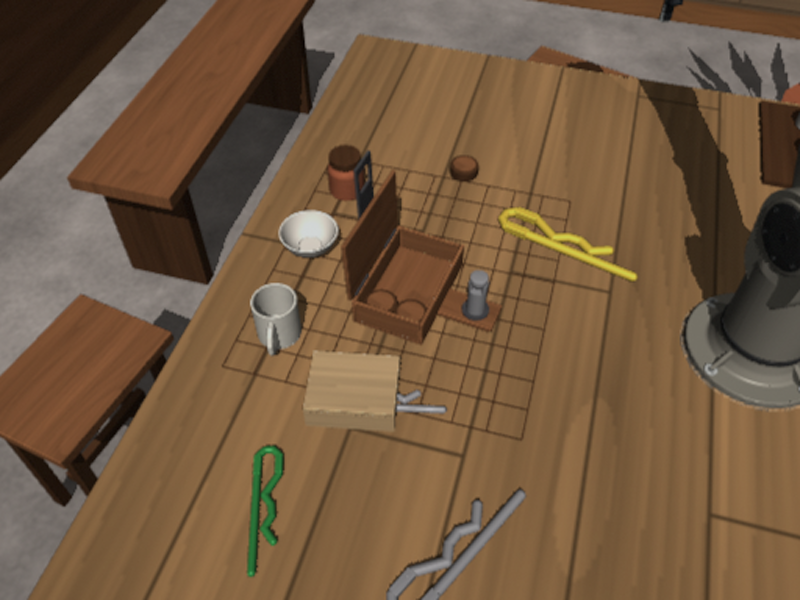

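View pics/top0b.png

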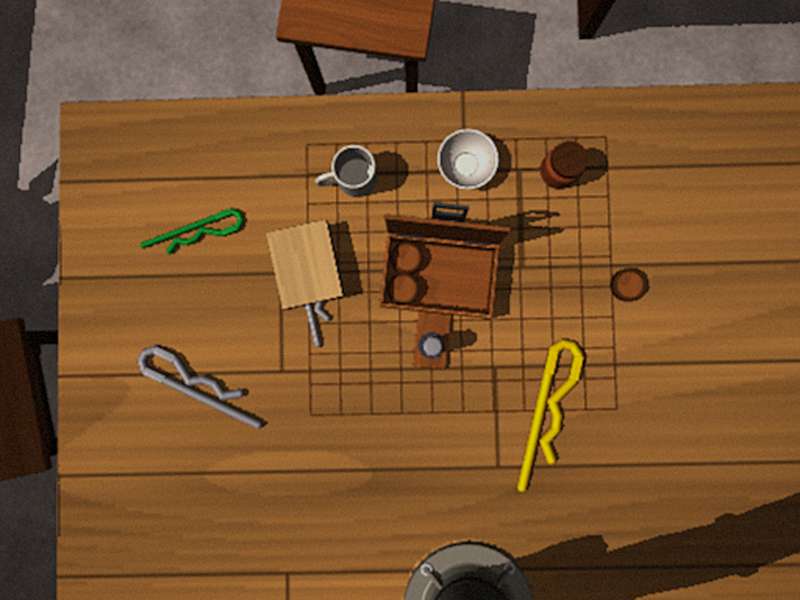

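```bash
python3 - <<'E'
from h import *
im=cv2.imread("pics/top0.png")
def crop(im,x0,y0,w,h,s,f):
    c=cv2.resize(im[y0:y0+h,x0:x0+w],None,fx=s,fy=s,interpolation=cv2.INTER_CUBIC); cv2.imwrite("pics/"+f+".png",c)
crop(im,235,130,100,110,5,"c_box"); crop(im,165,130,70,100,6,"c_rack"); 
s=cv2.imread("pics/side0.png")
crop(s,190,85,140,120,5,"c_sbox"); crop(s,190,215,110,70,7,"c_srack")
E
```

```text
(no output)
```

View pics/c_box.png

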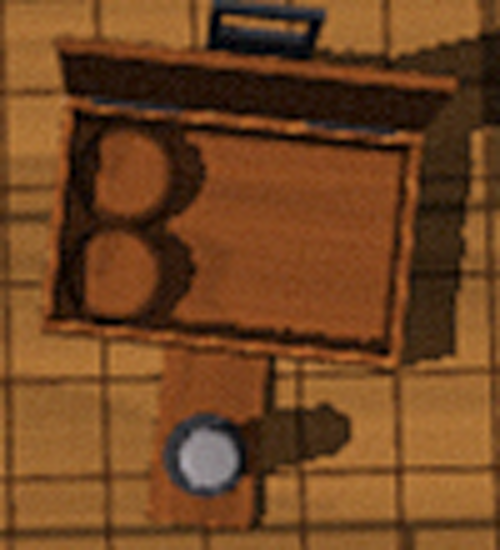

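View pics/c_rack.png

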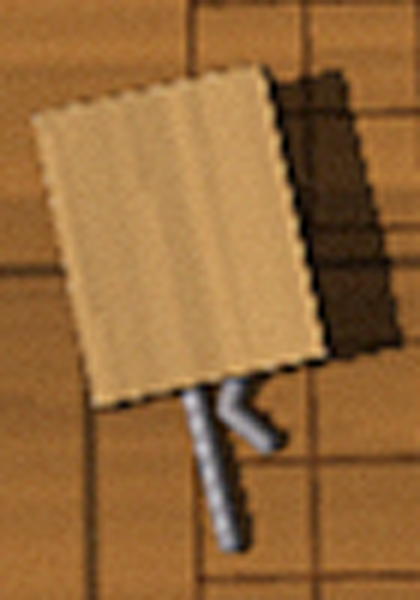

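View pics/c_sbox.png

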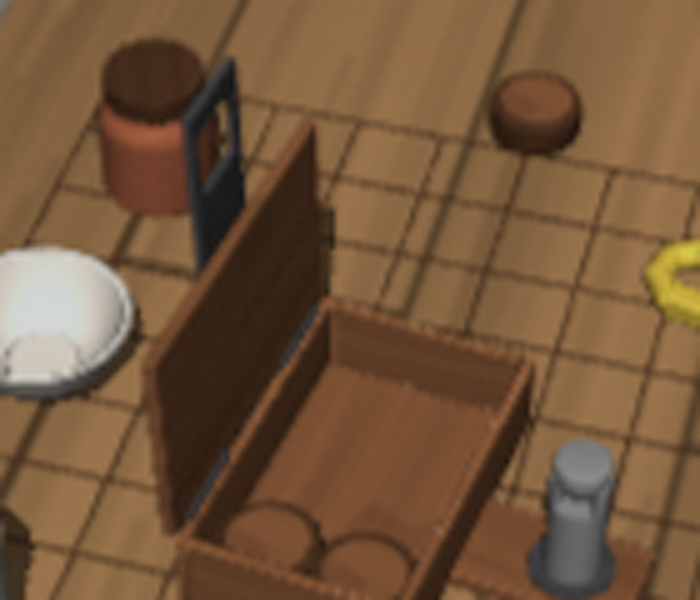

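View pics/c_srack.png

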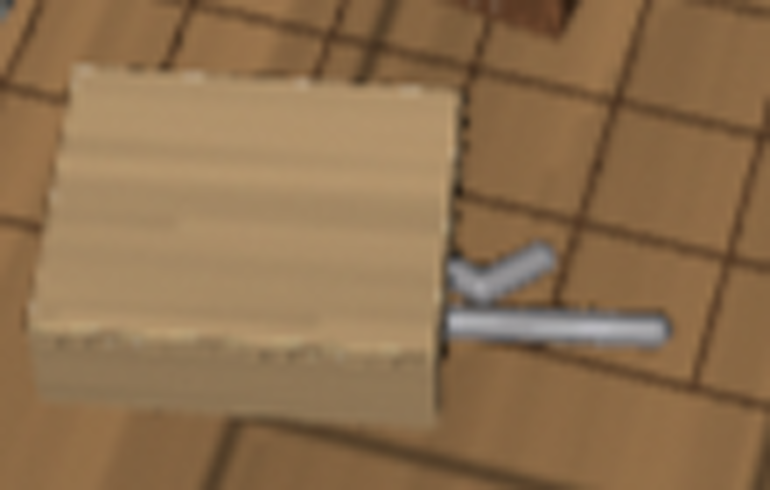

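```bash
cat > fit.py <<'E'
from h import *
from scipy.optimize import least_squares
def c2p(c,x0,y0,s): return np.array([(c[0]+.5)/s-.5+x0,(c[1]+.5)/s-.5+y0])
def fit(obs,g):
    def res(q):
        R=np.array([[np.cos(q[2]),-np.sin(q[2])],[np.sin(q[2]),np.cos(q[2])]])
        return np.concatenate([w2pix(f,[*(R@p[:2]+q[:2]),p[2]])-uv for f,p,uv in obs])
    s=least_squares(res,g,loss="soft_l1"); return s.x,res(s.x).reshape(-1,2)
E
python3 - <<'E'
from fit import *
B=lambda x,y:c2p((x,y),235,130,5); S=lambda x,y:c2p((x,y),190,85,5)
t,s="top0","side0"
m=1e-3
obs=[(t,np.array([-65,100,55])*m,B(45,330)),(t,np.array([-65,-100,55])*m,B(400,366)),(t,np.array([65,-100,55])*m,B(420,137)),(t,np.array([65,100,55])*m,B(68,103)),
(t,np.array([-125,0,101])*m,B(208,455)),(t,np.array([-165,30,12])*m,B(150,520)),(t,np.array([-165,-30,12])*m,B(258,527)),
(s,np.array([-65,-100,55])*m,S(533,362)),(s,np.array([65,-100,55])*m,S(328,303)),(s,np.array([-125,0,101])*m,S(584,465)),(s,np.array([65,100,55])*m,S(180,540))]
x,e=fit(obs,[.55,.02,0]); print("box",x.round(4)); print(e.round(1))
R=lambda x,y:c2p((x,y),165,130,6); Q=lambda x,y:c2p((x,y),190,215,7)
obs=[(t,np.array([70,55,50])*m,R(33,117)),(t,np.array([70,-55,50])*m,R(263,64)),(t,np.array([-70,-55,50])*m,R(327,355)),(t,np.array([-70,55,50])*m,R(95,409)),
(s,np.array([70,-55,50])*m,Q(75,65)),(s,np.array([-70,-55,50])*m,Q(462,90)),(s,np.array([-70,55,50])*m,Q(437,355)),(s,np.array([70,55,50])*m,Q(32,327))]
x,e=fit(obs,[.55,.2,0]); print("rack",x.round(4)); print(e.round(1))
a=pix2w(t,*R(236,552),.006); b=pix2w(t,*R(192,390),.006); print("tip",a,b,np.arctan2(*(a-b)[1::-1]))
a=pix2w(s,*Q(670,329),.006); b=pix2w(s,*Q(450,323),.006); print("tip side",a,b,np.arctan2(*(a-b)[1::-1]))
print("nose",pix2w(t,*R(282,445),.006),pix2w(t,*R(225,405),.006), "s",pix2w(s,*Q(550,250),.006),pix2w(s,*Q(475,293),.006))
u,v=(390+413)/2,(167+191)/2; print("piece",pix2w(t,u,v,.022), pix2w(s,*S(537,102),.024))
for n,(u,v),z in [("mug",(226,109),.085),("bowl",(299.5,100.5),.045),("caddy",(364,103),.09)]: print(n,pix2w(t,u,v,z))
o=np.array([.55,.02])
from scipy.spatial.transform import Rotation as Ro
print(Ro.from_rotvec(r.get_obs()["orientation"]).as_matrix().round(3))
E
```

```text
box [ 0.596   0.0394 -0.1219]
[[-1.  -0.1]
 [ 0.2 -0. ]
 [ 0.6 -1. ]
 [-0.8 -1.2]
 [ 0.8  0.6]
 [-0.4 -0.1]
 [-1.   0.6]
 [ 1.2 -0.3]
 [-0.3 -1.2]
 [ 0.9 -0.9]
 [-0.3  0.7]]
rack [0.6225 0.2793 0.2024]
[[ 0.1 -0.6]
 [ 0.  -0.6]
 [ 0.2 -0.4]
 [ 0.3 -0.6]
 [ 0.5  0.3]
 [ 0.6  0.2]
 [ 0.7  0.3]
 [-0.2  0.4]]
tip [0.47304717 0.26167503 0.006     ] [0.55111217 0.28175986 0.006     ] -2.889770866478535
tip side [0.47580005 0.26062438 0.006     ] [0.55154508 0.27965523 0.006     ] -2.895439014996169
nose [0.52377531 0.23884282 0.006     ] [0.54355956 0.26597182 0.006     ] s [0.5253116  0.24035189 0.006     ] [0.54640039 0.26523505 0.006     ]
piece [ 0.58193463 -0.30238205  0.022     ] [ 0.57601028 -0.30456643  0.024     ]
mug [0.77922914 0.18579724 0.085     ]
bowl [ 0.80805852 -0.01822589  0.045     ]
caddy [ 0.78508757 -0.18803699  0.09      ]
[[ 0.394  0.     0.919]
 [-0.919 -0.     0.394]
 [ 0.    -1.     0.   ]]
```

```bash
cat > go.py <<'E'
from h import *
from scipy.spatial.transform import Rotation as Ro
BX=np.array([.596,.0394]); BY=-.1219
def b2w(x,y): c,s=np.cos(BY),np.sin(BY); return BX+np.array([c*x-s*y,s*x+c*y])*1e-3
def st():
    o=r.get_obs(); M=Ro.from_rotvec(o["orientation"]).as_matrix()
    return o,M
def to(x,y,z,phi=None,p0=None,phi0=None):
    """total shift in tool axes (cm) from pose, and spin; rows shift assumed at axes before spin"""
    o,M=st(); p=o["tcp_pos"] if p0 is None else np.array(p0)
    f=np.degrees(np.arctan2(M[1,0],M[0,0])) if phi0 is None else phi0
    a=np.radians(f); X=np.array([np.cos(a),np.sin(a),0]);Z=np.array([-np.sin(a),np.cos(a),0])
    d=np.array([x,y,z])-p
    print("from",p.round(4),round(f,2),"shift cm",(np.array([d@X,-d[2],d@Z])*100).round(2),"spin",None if phi is None else round(-((phi-f+180)%360-180),1))
def show():
    o,M=st(); print("t",round(o["clock"],2),o["tcp_pos"].round(4),"phi",np.degrees(np.arctan2(M[1,0],M[0,0])).round(2),"down",M[:,1].round(3),"F",o["contact_force"].round(1),"w",o["grip_width"].round(4),"tip",r.tip_extent,"j",o["joints"].round(2))
E
python3 - <<'E'
from go import *
from fit import c2p
from scipy.optimize import minimize_scalar
S=lambda x,y:c2p((x,y),190,85,5);B=lambda x,y:c2p((x,y),235,130,5)
def P(s,y,n,th): # box coords mm
    w=b2w(65-s*np.cos(th)+n*np.sin(th),y); return [*w,(55+s*np.sin(th)+n*np.cos(th))*1e-3]
for f,s,y,n,uv in [("side0",130,-100,0,S(308,127)),("side0",130,100,0,S(150,372)),("top0",130,100,0,B(58,42)),("top0",130,-100,0,B(455,80))]:
    for th in (1.3,1.4,1.5,1.57,1.65,1.75): print(f,th,(w2pix(f,P(s,y,n,th))-uv).round(1),end=' ')
    print()
show()
to(.58,-.303,.10,-97); to(.58,-.303,.10,-97,phi0=-97)
# J2..: yellow clip
for u,v in [(334,313),(345,217),(372,225),(352,292)]: print(pix2w("top0",u,v,.006).round(3))
E
```

```text
side0 1.3 [15.7  4.1] side0 1.4 [11.3  2. ] side0 1.5 [6.9 0.3] side0 1.57 [ 3.7 -0.6] side0 1.65 [ 0.2 -1.5] side0 1.75 [-4.2 -2.3] 
side0 1.3 [16.3  5.9] side0 1.4 [11.5  3.6] side0 1.5 [6.6 1.6] side0 1.57 [3.2 0.5] side0 1.65 [-0.6 -0.6] side0 1.75 [-5.3 -1.7] 
top0 1.3 [-2.3 17.4] top0 1.4 [-1.8 12.2] top0 1.5 [-1.3  7. ] top0 1.57 [-0.9  3.3] top0 1.65 [-0.5 -0.8] top0 1.75 [ 0.1 -5.8] 
top0 1.3 [-1.3 17.7] top0 1.4 [-0.7 12.5] top0 1.5 [-0.1  7.3] top0 1.57 [0.2 3.6] top0 1.65 [ 0.6 -0.5] top0 1.75 [ 1.  -5.6] Traceback (most recent call last):
  File "<stdin>", line 10, in <module>
  File "go.py", line 16, in show
    o,M=st(); print("t",round(o["clock"],2),o["tcp_pos"].round(4),"phi",np.degrees(np.arctan2(M[1,0],M[0,0])).round(2),"down",M[:,1].round(3),"F",o["contact_force"].round(1),"w",o["grip_width"].round(4),"tip",r.tip_extent,"j",o["joints"].round(2))
                                                                                                                                                                                  ^^^^^^^^^^^^^^^^^^^^^
AttributeError: 'float' object has no attribute 'round'
```

```bash
sed -i 's/o\["grip_width"\].round(4)/round(o["grip_width"],4)/' go.py; python3 - <<'E'
from go import *
show()
to(.58,-.303,.10,-97); to(.58,-.303,.10,-97,phi0=-97)
for u,v in [(334,313),(345,217),(372,225),(352,292)]: print(pix2w("top0",u,v,.006).round(3))
E
```

```text
t 0.9 [ 0.2659 -0.6205  0.2453] phi -66.81 down [ 0. -0. -1.] F [ 0.6  0.  -0.4] w 0.0856 tip 0.014 j [ 1.06  0.48  0.02  1.56 -0.01  1.11 -0.08]
from [ 0.2659 -0.6205  0.2453] -66.81 shift cm [-16.81  14.53  41.38] spin 30.2
from [ 0.2659 -0.6205  0.2453] -97 shift cm [-35.34  14.53  27.31] spin 0
[ 0.208 -0.103  0.006]
[ 0.478 -0.143  0.006]
[ 0.453 -0.219  0.006]
[ 0.266 -0.156  0.006]
```

>>> send_rows(plan=[[0,0,0,10.1,1],[0,0,0,10.1,1],[0,0,0,10,1],[-3.93,1.6,3.03,0,1],[-3.93,1.6,3.03,0,1],[-3.93,1.6,3.03,0,1],[-3.93,1.6,3.03,0,1],[-3.93,1.6,3.03,0,1],[-3.93,1.6,3.03,0,1],[-3.93,1.6,3.03,0,1],[-3.93,1.6,3.03,0,1],[-3.9,1.6,3.03,0,1]])

```text
clock: 2.4
tcp_pos: [0.5809, -0.3018, 0.101]
orientation: [-1.149, 1.298, -1.299]
contact_force: [0.5, -1.4, -0.4]
grip_width: 0.0857
```

```bash
python3 - <<'E'
from go import *
show(); to(.58,-.303,.018,-97)
E
```

```text
t 2.4 [ 0.5809 -0.3018  0.101 ] phi -97.01 down [ 0.001 -0.    -1.   ] F [ 0.5 -1.4 -0.4] w 0.0857 tip 0.014 j [ 0.36  0.6   0.04  1.72 -0.03  0.82 -1.28]
from [ 0.5809 -0.3018  0.101 ] -97.01 shift cm [ 0.13  8.3  -0.07] spin -0.0
```

>>> send_rows(plan=[[0,4.1,0,0,1],[0,4.1,0,0,1],[0,0,0,0,1],[0,0,0,0,0],[0,0,0,0,0],[0,0,0,0,0],[0,0,0,0,0]], force=40)

```text
clock: 3.28
tcp_pos: [0.5812, -0.3041, 0.022]
orientation: [-1.147, 1.295, -1.302]
contact_force: [-0.9, -0.2, 7.0]
grip_width: 0.0584
```

```bash
python3 - <<'E'
from go import *
show(); print(b2w(0,-31)); to(*b2w(0,-31),.12,-97); grab("top","t1")
im=cv2.imread("pics/t1.png"); cv2.imwrite("pics/t1c.png",cv2.resize(im[90:260,220:440],None,fx=3,fy=3))
E
```

```text
t 3.27 [ 0.5812 -0.3041  0.022 ] phi -97.04 down [ 0.004 -0.002 -1.   ] F [-0.9 -0.2  7. ] w 0.0584 tip 0.014 j [ 0.36  0.71  0.03  1.75 -0.03  0.68 -1.28]
[0.59223045 0.00863004]
from [ 0.5812 -0.3041  0.022 ] -97.04 shift cm [-31.17  -9.8   -2.73] spin -0.0
```

View pics/t1c.png

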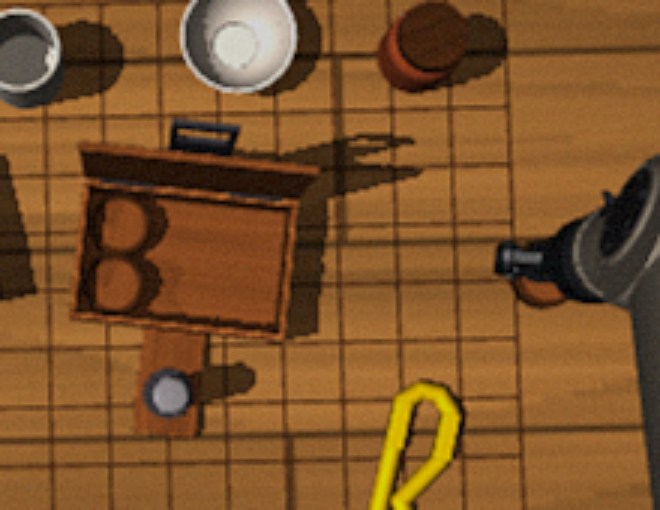

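>>> send_rows(plan=[[0,-4,0,0,0],[0,-5.8,-0.2,0,0],[-4.45,0,-0.4,0,0],[-4.45,0,-0.4,0,0],[-4.45,0,-0.4,0,0],[-4.45,0,-0.4,0,0],[-4.45,0,-0.4,0,0],[-4.45,0,-0.4,0,0],[-4.45,0,-0.2,0,0],[0,0,0,0,0]])

```text
clock: 4.58
tcp_pos: [0.5905, 0.015, 0.1185]
orientation: [-1.149, 1.293, -1.292]
contact_force: [0.3, -0.5, -0.9]
grip_width: 0.0587
```

```bash
python3 - <<'E'
from go import *
show(); to(*b2w(0,-31),.031,-97); grab("top","t2"); grab("side","s2")
im=cv2.imread("pics/t2.png")[90:260,220:350]; im2=cv2.imread("pics/s2.png")[60:230,200:340]
cv2.imwrite("pics/t2c.png",cv2.resize(np.hstack([im,im2]),None,fx=2.9,fy=2.9))
E
```

```text
t 4.58 [0.5905 0.015  0.1185] phi -96.6 down [ 0.002  0.003 -1.   ] F [ 0.3 -0.5 -0.9] w 0.0587 tip 0.014 j [-0.13  0.49 -0.    1.87 -0.    0.78 -1.81]
from [0.5905 0.015  0.1185] -96.6 shift cm [0.62 8.75 0.25] spin 0.4
```

View pics/t2c.png

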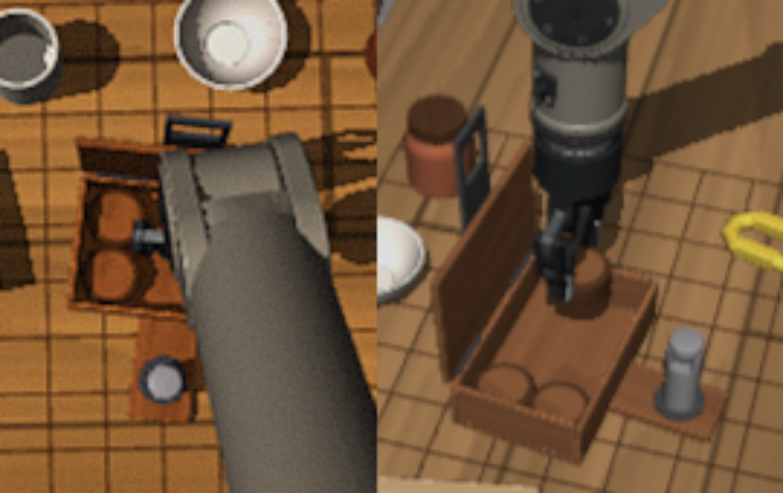

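>>> send_rows(plan=[[0.65,0,0.6,0,0],[0,4.3,0,0,0],[0,4.2,0,0,0],[0,0.2,0,0,0],[0,0,0,0,0.9],[0,0,0,0,0.9],[0,0,0,0,0.9]])

```text
clock: 5.55
tcp_pos: [0.5959, 0.0024, 0.0317]
orientation: [-1.147, 1.297, -1.3]
contact_force: [-0.4, -0.4, -0.9]
grip_width: 0.0769
```

```bash
python3 - <<'E'
from go import *
show()
E
```

```text
t 5.55 [0.5959 0.0024 0.0317] phi -97.02 down [ 0.002  0.    -1.   ] F [-0.4 -0.4 -0.9] w 0.0769 tip 0.014 j [-0.11  0.62  0.    1.9  -0.    0.62 -1.8 ]
```

>>> send_rows(plan=[[0,-5.4,0,0,0.9],[0,-5.4,0,0,0],[2.2,-5.4,0,0,0],[2.1,-5.4,0,0,0],[0,0,2,0,0],[0,0,4.6,0,0],[0,0,4.6,0,0],[0,0,0,0,0],[0,0,0,0,0]])

```text
clock: 6.68
tcp_pos: [0.7003, -0.0538, 0.2464]
orientation: [-1.149, 1.299, -1.298]
contact_force: [-0.3, 0.0, 0.3]
grip_width: 0.0001
```

```bash
python3 - <<'E'
from go import *
show(); to(*b2w(115,-80),.187,-97); grab("top","t3"); grab("side","s3")
im=cv2.imread("pics/t3.png")[60:240,200:370]; im2=cv2.imread("pics/s3.png")[40:220,190:340]
cv2.imwrite("pics/t3c.png",cv2.resize(np.hstack([im,im2]),None,fx=2.4,fy=2.4))
E
```

```text
t 6.67 [ 0.7003 -0.0538  0.2464] phi -97.01 down [-0.001  0.    -1.   ] F [-0.3  0.   0.3] w 0.0001 tip 0.014 j [-0.04  0.52  0.04  1.48 -0.02  1.14 -1.69]
from [ 0.7003 -0.0538  0.2464] -97.01 shift cm [0.01 5.94 0.01] spin -0.0
```

View pics/t3c.png

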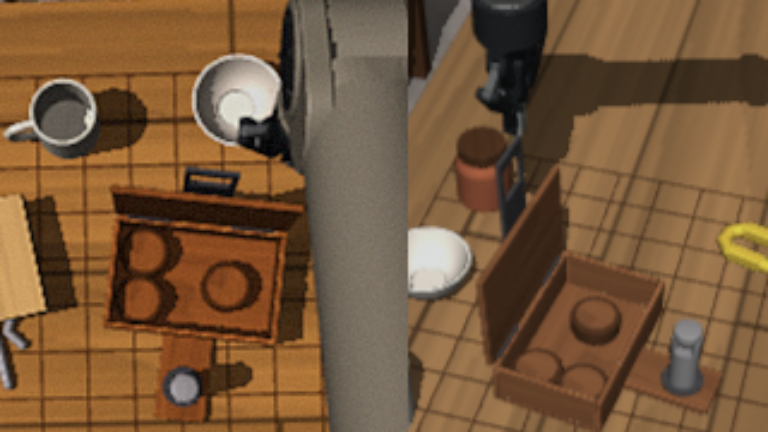

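>>> send_rows(plan=[[0,3,0,0,0],[0,3.1,0,0,0],[0,0,-2.4,0,0],[0,-0.1,-2.5,0,0],[0,0.4,-2.1,0,0],[0,0.8,-1.9,0,0]])

```text
clock: 7.52
tcp_pos: [0.6124, -0.0429, 0.176]
orientation: [-1.146, 1.296, -1.3]
contact_force: [1.6, 0.2, 1.5]
grip_width: 0.0001
```

```bash
python3 - <<'E'
from go import *
show(); to(*b2w(26,-80),.1746,-97); grab("top","t4"); grab("side","s4")
im=cv2.imread("pics/t4.png")[60:240,200:370]; im2=cv2.imread("pics/s4.png")[40:220,190:340]
cv2.imwrite("pics/t4c.png",cv2.resize(np.hstack([im,im2]),None,fx=2.4,fy=2.4))
E
```

```text
t 7.53 [ 0.6124 -0.0429  0.176 ] phi -97.0 down [ 0.004  0.    -1.   ] F [1.6 0.2 1.5] w 0.0001 tip 0.014 j [-0.05  0.45  0.02  1.78 -0.01  0.91 -1.71]
from [ 0.6124 -0.0429  0.176 ] -97.0 shift cm [ 0.03  0.14 -0.03] spin -0.0
```

View pics/t4c.png

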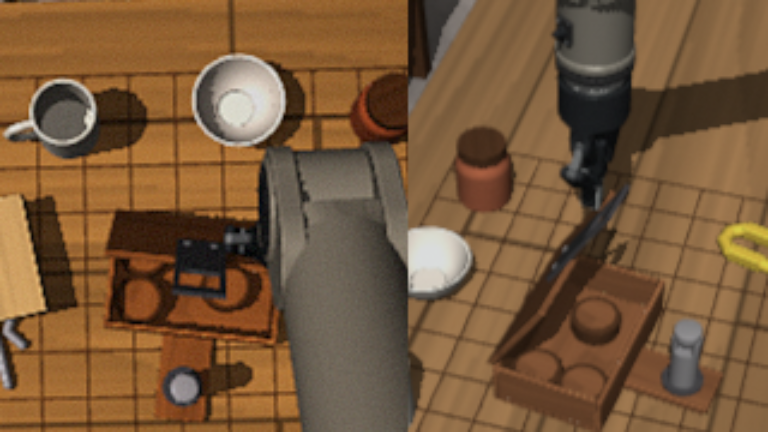

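Lid follows the finger. Continue the arc.

>>> send_rows(plan=[[0,1.2,-1.7,0,0],[0,1.5,-1.5,0,0],[0,1.8,-1.2,0,0],[0,2,-0.8,0,0],[0,1.5,-0.3,0,0],[0,0.5,0,0,0],[0,0.2,0,0,0]])

```text
clock: 8.5
tcp_pos: [0.5585, -0.0364, 0.0874]
orientation: [-1.149, 1.299, -1.299]
contact_force: [-1.1, -0.8, 1.5]
grip_width: -0.0004
```

```bash
python3 - <<'E'
from go import *
show(); to(*b2w(-29,-80),.088,-97); grab("top","t5"); grab("side","s5")
im=cv2.imread("pics/t5.png")[60:240,200:370]; im2=cv2.imread("pics/s5.png")[80:260,190:340]
cv2.imwrite("pics/t5c.png",cv2.resize(np.hstack([im,im2]),None,fx=2.4,fy=2.4))
E
```

```text
t 8.5 [ 0.5585 -0.0364  0.0874] phi -97.01 down [ 0. -0. -1.] F [-1.1 -0.8  1.5] w -0.0004 tip 0.014 j [-0.06  0.49  0.01  1.96 -0.01  0.69 -1.73]
from [ 0.5585 -0.0364  0.0874] -97.01 shift cm [ 0.02 -0.06 -0.1 ] spin -0.0
```

View pics/t5c.png

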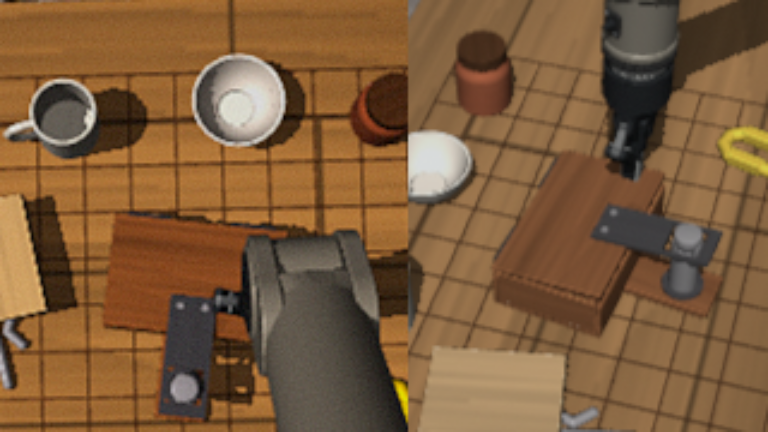

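>>> send_rows(plan=[[0,0.6,0,0,0],[0,0.5,0,0,0],[0,0.3,0,0,0]])

```text
clock: 8.98
tcp_pos: [0.5585, -0.0364, 0.0765]
orientation: [-1.148, 1.299, -1.299]
contact_force: [-18.1, 1.1, 58.2]
grip_width: -0.0002
```

>>> send_rows(plan=[[0,-3,0,0,0],[0,-5,0,0,0],[-5,-2,-1,0,0.4],[-5.8,0,-1,0,0.4],[-5.8,0,-1,0,0.4],[-5.8,0,0,0,0.4],[-5.8,0,0,0,0.4]])

```text
clock: 9.85
tcp_pos: [0.5627, 0.249, 0.1732]
orientation: [-1.148, 1.298, -1.299]
contact_force: [0.9, -0.8, -0.5]
grip_width: 0.0347
```

```bash
python3 - <<'E'
from go import *
show(); to(.498,.267,.06,-75.8); grab("top","t6"); grab("side","s6")
im=cv2.imread("pics/t6.png")[110:240,160:330]; im2=cv2.imread("pics/s6.png")[95:285,180:340]
cv2.imwrite("pics/t6c.png",cv2.resize(im,None,fx=4.5,fy=4.5));cv2.imwrite("pics/s6c.png",cv2.resize(im2,None,fx=3,fy=3))
E
```

```text
t 9.85 [0.5627 0.249  0.1732] phi -97.01 down [ 0.  0. -1.] F [ 0.9 -0.8 -0.5] w 0.0347 tip 0.014 j [-0.48  0.45 -0.05  1.77  0.03  0.92 -2.24]
from [0.5627 0.249  0.1732] -97.01 shift cm [-1.   11.32 -6.64] spin -21.2
```

View pics/t6c.png

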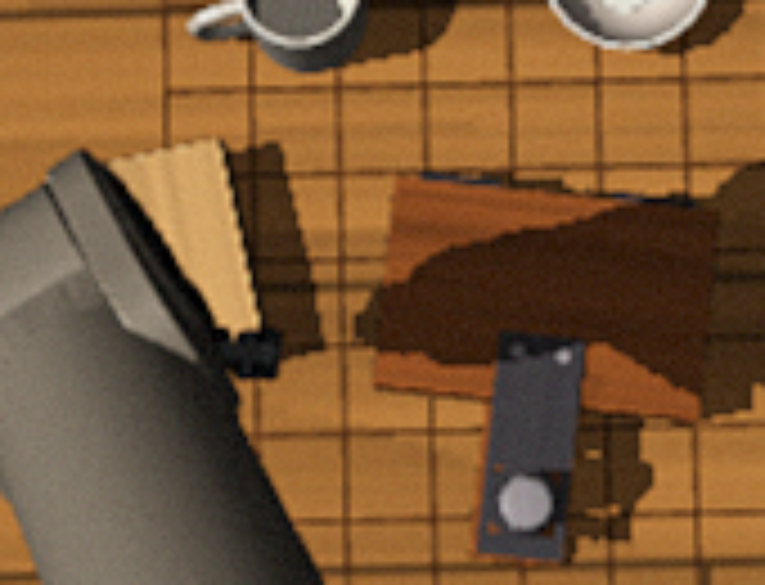

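View pics/s6c.png

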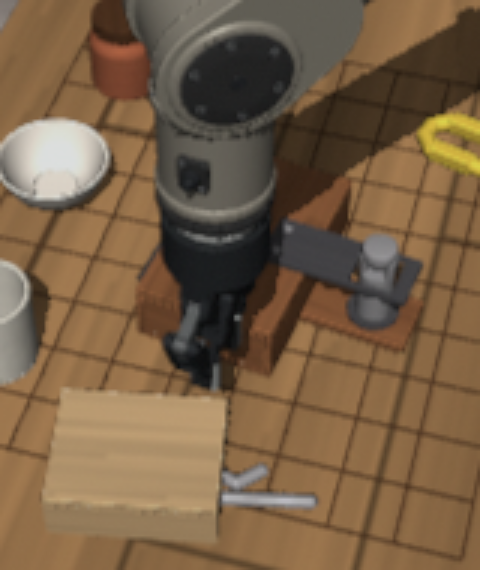

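>>> send_rows(plan=[[-0.5,0,-3.3,0,0.4],[-0.5,0,-3.3,0,0.4],[0,4,0,-10.6,0.4],[0,4,0,-10.6,0.4],[0,3.3,0,0,0.4],[0,0,0,0,0.4]])

```text
clock: 10.7
tcp_pos: [0.4966, 0.2638, 0.0579]
orientation: [-1.321, 1.027, -1.024]
contact_force: [-1.1, -0.1, 0.1]
grip_width: 0.0343
```

```bash
python3 - <<'E'
from go import *
show(); to(.498,.267,.018,-75.8); grab("top","t7"); grab("side","s7")
im=cv2.imread("pics/t7.png")[130:240,160:330]; im2=cv2.imread("pics/s7.png")[180:285,180:320]
cv2.imwrite("pics/t7c.png",cv2.resize(im,None,fx=3,fy=3));cv2.imwrite("pics/s7c.png",cv2.resize(im2,None,fx=5,fy=5))
E
```

```text
t 10.7 [0.4966 0.2638 0.0579] phi -75.82 down [-0.005 -0.003 -1.   ] F [-1.1 -0.1  0.1] w 0.0343 tip 0.014 j [-0.49  0.55 -0.14  1.95  0.12  0.65 -2.03]
from [0.4966 0.2638 0.0579] -75.82 shift cm [-0.28  3.99  0.21] spin -0.0
```

View pics/s7c.png

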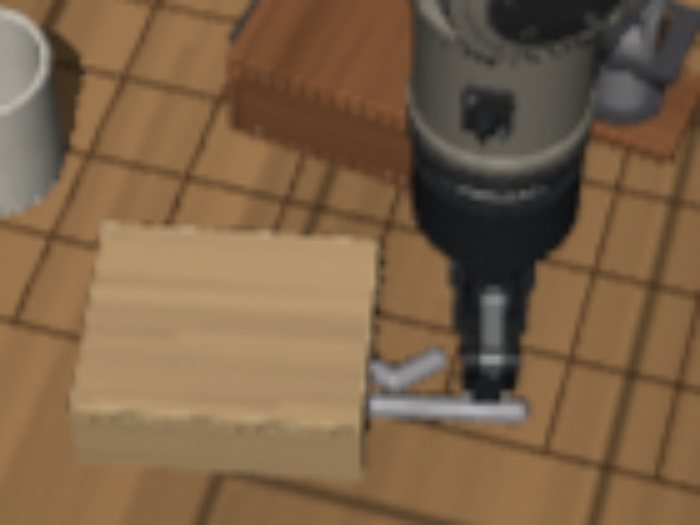

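>>> send_rows(plan=[[-0.3,2,0,0,0.4],[0,2.1,0,0,0.4],[0,0,0,0,0],[0,0,0,0,0],[0,0,0,0,0],[0,0,0,0,0]], force=80)

```text
clock: 11.55
tcp_pos: [0.4984, 0.2684, 0.0207]
orientation: [-1.314, 1.024, -1.026]
contact_force: [-1.7, -1.6, 7.1]
grip_width: 0.0072
```

```bash
python3 - <<'E'
from go import *
show(); grab("side","s8"); im2=cv2.imread("pics/s8.png")[180:285,180:320]
cv2.imwrite("pics/s8c.png",cv2.resize(im2,None,fx=5,fy=5))
E
```

```text
t 11.55 [0.4984 0.2684 0.0207] phi -75.83 down [ 0.002  0.001 -1.   ] F [-1.7 -1.6  7.1] w 0.0072 tip 0.014 j [-0.51  0.61 -0.13  1.96  0.13  0.58 -2.05]
```

View pics/s8c.png

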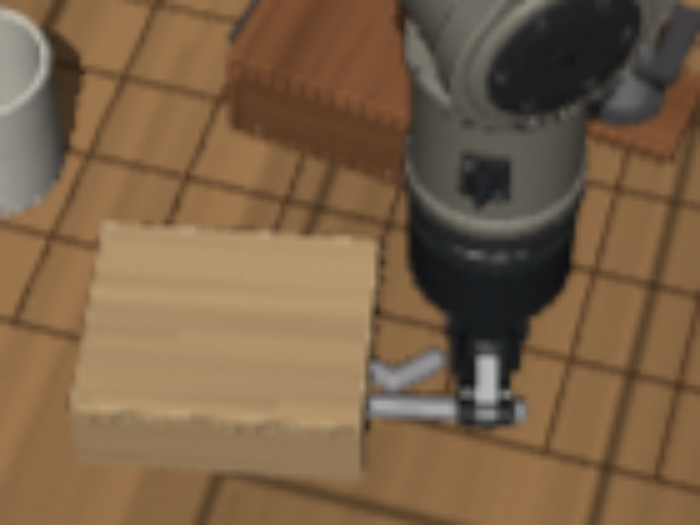

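>>> send_rows(plan=[[0,-0.3,-0.5,0,0],[0,0,-1.5,0,0],[0,0,-2,0,0],[0,0,-2,0,0],[0,0,-2,0,0],[0,0,-2,0,0],[0,0,-2,0,0],[0,0,-1,0,0]])

```text
clock: 12.6
tcp_pos: [0.3697, 0.2356, 0.0223]
orientation: [-1.318, 1.024, -1.024]
contact_force: [0.4, -0.1, -1.5]
grip_width: 0.0073
```

```bash
python3 - <<'E'
from go import *
show(); grab("side","s9"); im2=cv2.imread("pics/s9.png")[180:285,180:320]
cv2.imwrite("pics/s9c.png",cv2.resize(im2,None,fx=5,fy=5))
E
```

```text
t 12.6 [0.3697 0.2356 0.0223] phi -75.75 down [-0.001 -0.001 -1.   ] F [ 0.4 -0.1 -1.5] w 0.0073 tip 0.014 j [-0.6   0.48 -0.13  2.25  0.14  0.42 -2.17]
```

View pics/s9c.png

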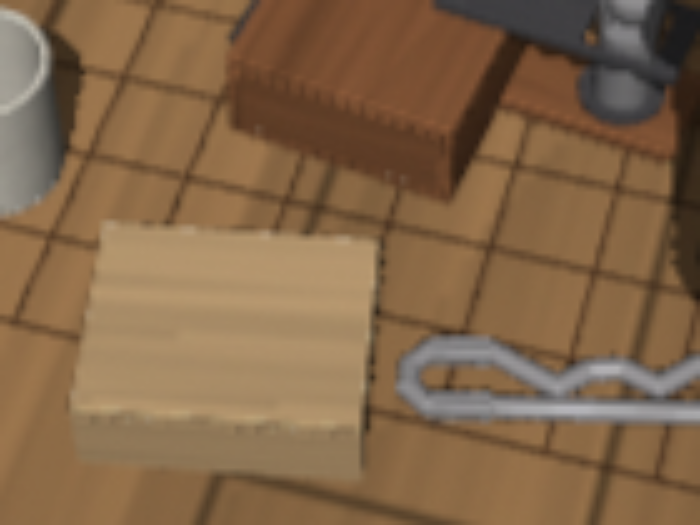

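>>> send_rows(plan=[[0,0,-0.3,0,0],[0,0,0,-10.6,0],[0,0,0,-10.6,0],[0,0,0,-10.6,0],[2.1,0,-0.7,-10.6,0],[1.9,0,-1.1,-10.6,0],[1.7,0,-1.5,-10.6,0],[1.4,0,-1.7,-5,0],[0,0,0,0,0]])

```text
clock: 13.78
tcp_pos: [0.4097, 0.1545, 0.0221]
orientation: [-1.569, 0.103, -0.103]
contact_force: [0.2, -0.5, -1.3]
grip_width: 0.0076
```

```bash
python3 - <<'E'
from go import *
show(); to(.447,.098,.0223,-7); grab("side","s10"); im2=cv2.imread("pics/s10.png")[180:310,180:350]
cv2.imwrite("pics/s10c.png",cv2.resize(im2,None,fx=4,fy=4))
E
```

```text
t 13.78 [0.4097 0.1545 0.0221] phi -7.49 down [-0.    -0.001 -1.   ] F [ 0.2 -0.5 -1.3] w 0.0076 tip 0.014 j [-0.14  0.51 -0.44  2.24  0.46  0.48 -1.07]
from [0.4097 0.1545 0.0221] -7.49 shift cm [ 4.44 -0.02 -5.12] spin -0.5
```

View pics/s10c.png

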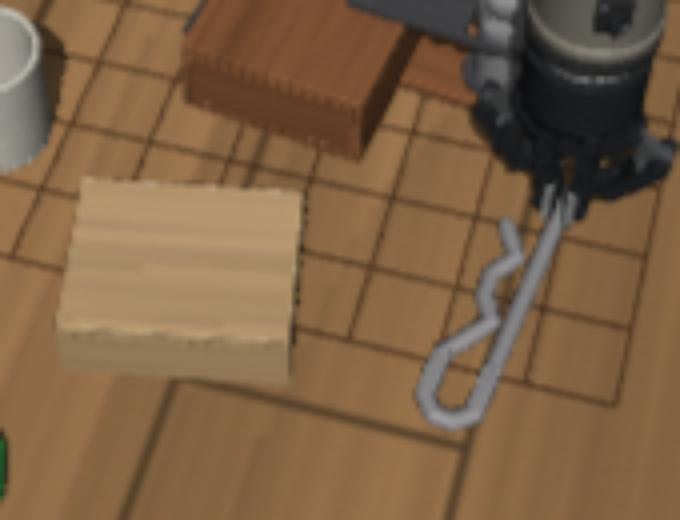

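>>> send_rows(plan=[[0,0.1,0,0,0],[0,0,0,0,0.35],[0,0,0,0,0.35],[0,0,0,0,0.35],[0,-3,0,0,0.35],[0,-4,0,0,0.8],[0,-3,4,0,0.8],[0,0,6,0,0.8],[0,0,5,0,0.8],[6,0,0,0,0.8],[5,0,0,0,0.8],[0,0,0,0,0.8]])

```text
clock: 15.32
tcp_pos: [0.5405, 0.2894, 0.1209]
orientation: [-1.568, 0.102, -0.105]
contact_force: [-0.6, 0.0, 0.1]
grip_width: 0.0689
```

```bash
python3 - <<'E'
from go import *
show(); grab("side","s11"); grab("top","t11")
for n in("top","side"): print([(round(x["p"],2),[int(a) for a in x["rect"]]) for x in r.recognise(n,"clip_seat")])
im2=cv2.imread("pics/s11.png")[180:310,180:350]
cv2.imwrite("pics/s11c.png",cv2.resize(im2,None,fx=4,fy=4,interpolation=cv2.INTER_CUBIC))
im2=cv2.imread("pics/t11.png")[160:260,160:290]
cv2.imwrite("pics/t11c.png",cv2.resize(im2,None,fx=6,fy=6,interpolation=cv2.INTER_CUBIC))
E
```

```text
t 15.32 [0.5405 0.2894 0.1209] phi -7.52 down [ 0.002 -0.    -1.   ] F [-0.6  0.   0.1] w 0.0689 tip 0.014 j [-0.2   0.57 -0.53  1.79  0.36  0.88 -1.03]
[(0.95, [330, 217, 376, 311]), (0.89, [88, 134, 153, 160]), (0.81, [87, 221, 171, 269])]
[(0.97, [246, 311, 334, 384]), (0.93, [283, 227, 321, 287]), (0.73, [155, 286, 182, 368]), (0.59, [161, 180, 190, 228])]
```

View pics/s11c.png

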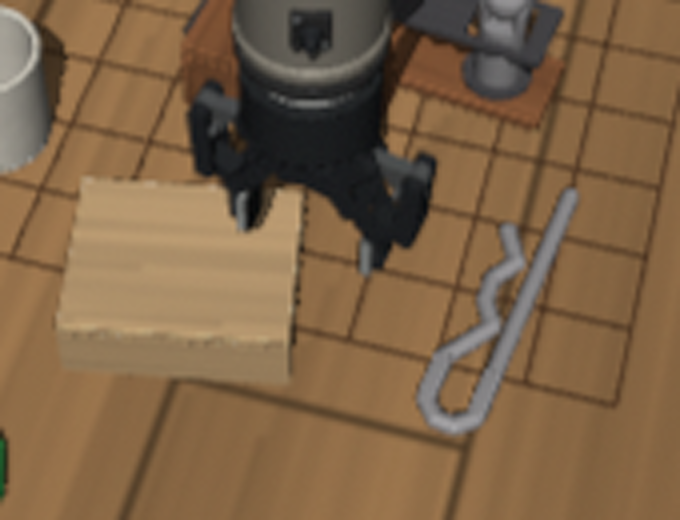

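View pics/t11c.png

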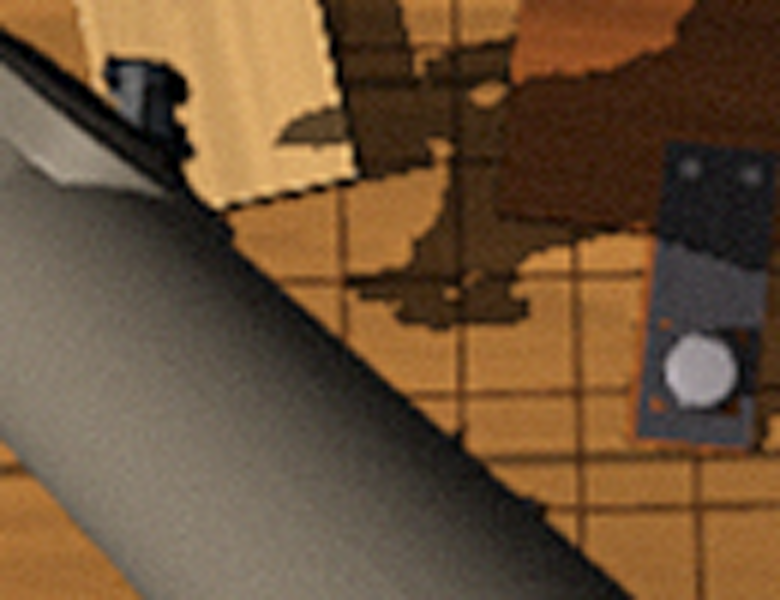

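```bash
python3 - <<'E'
from go import *
from fit import c2p
Q=lambda x,y:c2p((x,y),180,180,4)
P=lambda x,y:pix2w("side11"if 0 else "s11",*Q(x,y),.006)[:2]
tip=P(573,190); a=P(553,240); b=P(487,385); print("tip",tip,a,b,np.degrees(np.arctan2(*(a-b)[::-1])))
print("eye ends",P(443,430), P(420,395))
d=(tip-b)/np.linalg.norm(tip-b); y=np.array([-d[1],d[0]]); print(np.degrees(np.arctan2(d[1],d[0])))
seat=tip-.091*d; print("seat",seat,"eye",seat-.076*d+.016*y)
for px in [(443,430),(420,395),(508,228),(520,262),(480,290),(498,325)]:
    v=P(*px)-seat; print(px,(v@d*1e3).round(1),(v@y*1e3).round(1))
E=seat-.076*d+.016*y
to(*E,.09,np.degrees(np.arctan2(y[1],y[0])))
E
```

```text
tip [0.40585738 0.13174379] [0.41075611 0.17404092] [0.42860584 0.2891054 ] -98.81789775395784
eye ends [0.4472812  0.32617552] [0.46613858 0.30694927]
-98.22578848014638
seat [0.41887715 0.22180757] eye [0.4455862  0.29473649]
(443, 430) -107.4 13.2
(420, 395) -91.0 34.6
(508, 228) 45.3 28.4
(520, 262) 23.9 12.4
(480, 290) -6.1 28.1
(498, 325) -25.5 8.8
from [0.535  0.2918 0.1211] -7.11 shift cm [-8.91  3.11 -0.81] spin 1.1
```

>>> send_rows(plan=[[-4.5,0,-0.4,0.6,0.8],[-4.5,0,-0.4,0.4,0.8],[0,2,0,0,0.8],[0,0,0,0,0.8]])

```text
clock: 16.02
tcp_pos: [0.4443, 0.2947, 0.1008]
orientation: [-1.57, 0.112, -0.109]
contact_force: [0.3, 0.3, 0.3]
grip_width: 0.0681
```

```bash
python3 - <<'E'
from go import *
show(); to(.4456,.2947,.018,-8.2); grab("side","s12")
im2=cv2.imread("pics/s12.png")[180:310,180:350]
cv2.imwrite("pics/s12c.png",cv2.resize(im2,None,fx=4,fy=4,interpolation=cv2.INTER_CUBIC))
E
```

```text
t 16.02 [0.4443 0.2947 0.1008] phi -8.07 down [-0.002 -0.002 -1.   ] F [0.3 0.3 0.3] w 0.0681 tip 0.014 j [-0.27  0.49 -0.55  1.98  0.36  0.76 -1.17]
from [0.4443 0.2947 0.1008] -8.07 shift cm [0.13 8.28 0.01] spin 0.1
```

View pics/s12c.png

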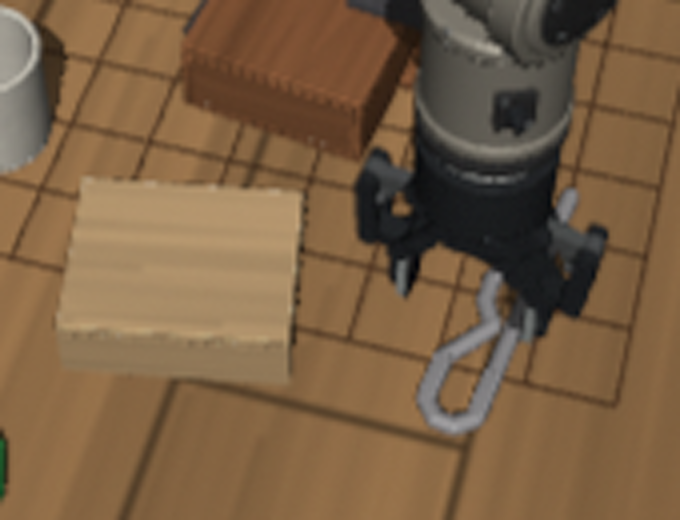

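>>> send_rows(plan=[[0.1,4,0,0,0.8],[0,3,0,0,0.8],[0,1.2,0,0,0.8],[0,0,0,0,0.8]], force=80)

```text
clock: 16.58
tcp_pos: [0.4474, 0.2951, 0.0194]
orientation: [-1.568, 0.113, -0.112]
contact_force: [0.5, -0.1, 0.5]
grip_width: 0.0682
```

```bash
python3 - <<'E'
from go import *
show(); grab("side","s13")
im2=cv2.imread("pics/s13.png")[180:310,180:350]
cv2.imwrite("pics/s13c.png",cv2.resize(im2,None,fx=4,fy=4,interpolation=cv2.INTER_CUBIC))
E
```

```text
t 16.57 [0.4474 0.2951 0.0194] phi -8.21 down [-0. -0. -1.] F [ 0.5 -0.1  0.5] w 0.0682 tip 0.014 j [-0.33  0.62 -0.46  2.01  0.47  0.61 -1.26]
```

View pics/s13c.png

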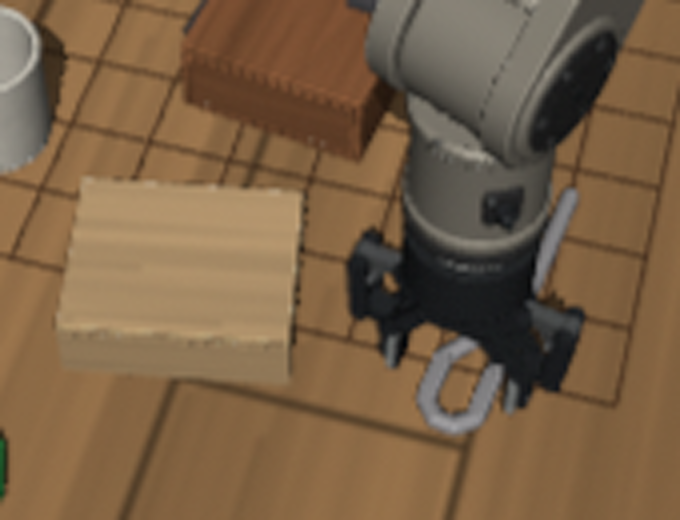

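Fingers straddle the eye. Close.

>>> send_rows(plan=[[0,0,0,0,0],[0,0,0,0,0],[0,0,0,0,0],[0,0,0,0,0]], force=80)

```text
clock: 17.12
tcp_pos: [0.4478, 0.2956, 0.0212]
orientation: [-1.567, 0.112, -0.114]
contact_force: [-3.0, -2.0, 11.6]
grip_width: 0.0408
```

```bash
python3 - <<'E'
from go import *
show()
E
```

```text
t 17.12 [0.4478 0.2956 0.0212] phi -8.24 down [ 0.002  0.001 -1.   ] F [-3.  -2.  11.6] w 0.0408 tip 0.014 j [-0.33  0.62 -0.47  2.01  0.47  0.61 -1.26]
```

```bash
python3 - <<'E'
from go import *
print(b2w(-109,209), b2w(-109,77)); to(*b2w(-109,209),.0942,-7); to(*b2w(-109,209),.0942,-7,phi0=-7)
E
```

```text
[0.5132229  0.26010331] [0.49717192 0.12908283]
from [0.4478 0.2956 0.0212] -8.24 shift cm [ 6.98 -7.3  -2.57] spin -1.2
from [0.4478 0.2956 0.0212] -7 shift cm [ 6.92 -7.3  -2.72] spin 0
```

>>> send_rows(plan=[[0,-2,0,0,0],[0,-3,0,0,0],[0,-2.3,0,-1.2,0],[2.3,0,-0.9,0,0],[2.3,0,-0.9,0,0],[2.3,0,-0.9,0,0],[0,0,0,0,0],[0,0,0,0,0]])

```text
clock: 18.12
tcp_pos: [0.5119, 0.2601, 0.0929]
orientation: [-1.568, 0.096, -0.096]
contact_force: [-0.9, 0.6, -1.4]
grip_width: 0.0401
```

```bash
python3 - <<'E'
from go import *
show(); to(*b2w(-109,209),.0942,-7); grab("side","s14"); grab("top","t14")
im2=cv2.imread("pics/s14.png")[150:270,230:350]
cv2.imwrite("pics/s14c.png",cv2.resize(im2,None,fx=5,fy=5,interpolation=cv2.INTER_CUBIC))
im2=cv2.imread("pics/t14.png")[150:250,180:300]
cv2.imwrite("pics/t14c.png",cv2.resize(im2,None,fx=6,fy=6,interpolation=cv2.INTER_CUBIC))
E
```

```text
t 18.12 [0.5119 0.2601 0.0929] phi -6.98 down [-0.     0.001 -1.   ] F [-0.9  0.6 -1.4] w 0.0401 tip 0.014 j [-0.17  0.56 -0.53  1.89  0.38  0.79 -1.03]
from [0.5119 0.2601 0.0929] -6.98 shift cm [ 0.13 -0.13  0.01] spin 0.0
```

View pics/s14c.png

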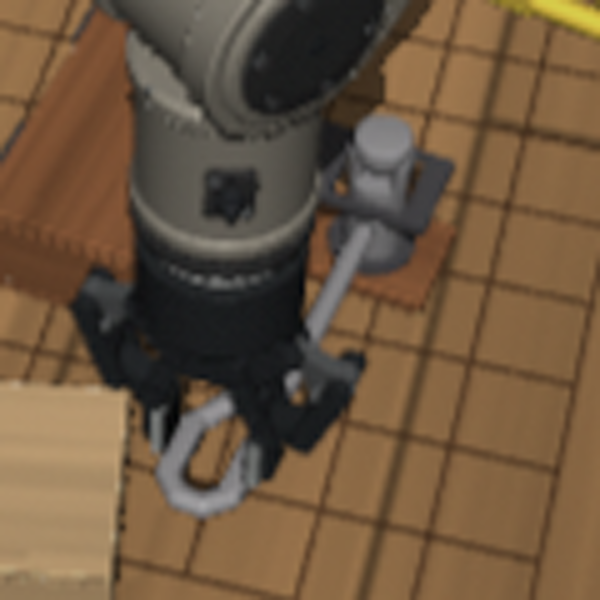

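View pics/t14c.png

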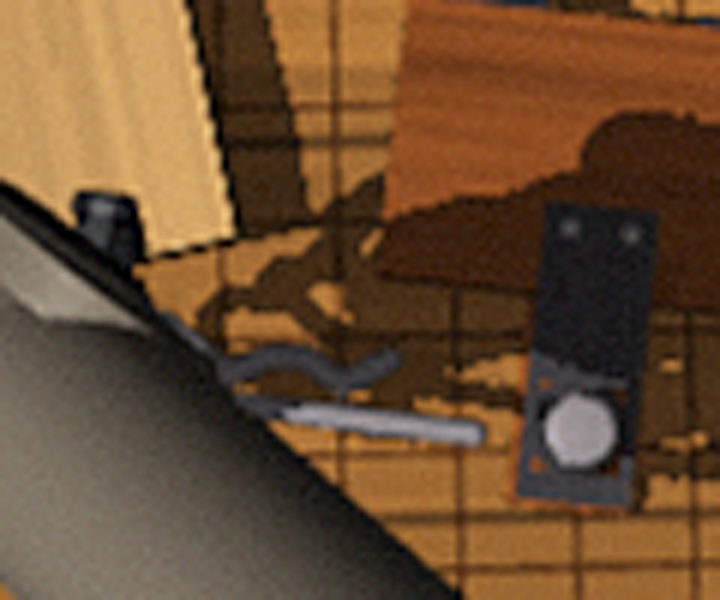

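```bash
cat > an.py <<'E'
from go import *
from fit import c2p
def tri(f1,p1,f2,p2):
    A=[];b=[]
    for f,p in((f1,p1),(f2,p2)):
        K,T=cal(f); W=K@np.linalg.inv(T)[:3]
        for i in(0,1):
            row=W[i]-p[i]*W[2]; A.append(row[:3]); b.append(-row[3])
    s=np.linalg.lstsq(np.array(A),np.array(b),rcond=None); return s[0], np.array(A)@s[0]-b
def w2b(p):
    d=np.array(p[:2])-BX; c,s=np.cos(BY),np.sin(BY); return np.array([c*d[0]+s*d[1],-s*d[0]+c*d[1]])*1e3
E
python3 - <<'E'
from an import *
S=lambda x,y:c2p((x,y),230,150,5);T=lambda x,y:c2p((x,y),180,150,6)
pin,e=tri("s14",S(385,133),"t14",T(580,430)); print("pintop",pin.round(4),w2b(pin))
tip,e=tri("s14",S(364,229),"t14",T(486,434)); print("tip",tip.round(4),w2b(tip))
pb=w2b(pix2w("t14",*T(580,430),.101)); print("pin top-only",pb)
a=w2b(pix2w("t14",*T(484,434),.079));b=w2b(pix2w("t14",*T(300,413),.079)); print(a,b,"line at pin x",a[0]+(a[0]-b[0])/(a[1]-b[1])*(0-a[1]), np.degrees(np.arctan((a[0]-b[0])/(a[1]-b[1]))))
print("pin side-only",w2b(pix2w("s14",*S(385,133),.101)),"leg side", w2b(pix2w("s14",*S(362,231),.079)),w2b(pix2w("s14",*S(318,325),.079)))
print("init pin",)
E
```

```text
pintop [0.4729 0.0567 0.105 ] [-124.32362885    2.24117021]
tip [0.472  0.0985 0.0759] [-130.25372819   43.55901291]
pin top-only [-125.41622717    1.84808316]
[-131.95618428   43.95661667] [-130.95143698  127.31465137] line at pin x -132.48601074064615 0.6905752103292391
pin side-only [-122.67719301   -0.98440329] leg side [-129.07161259   48.06337766] [-129.01017167  113.54682014]
init pin
```

```bash
python3 - <<'E'
from an import *
# overlay model: leg + eye outline for z / pitch hypotheses
def clipw(x,y,z,seat,pitch): # clip mm -> world; dir=-yb ; pitch>0 tip down
    dx=x*np.cos(pitch)+z*np.sin(pitch); dz=z*np.cos(pitch)-x*np.sin(pitch)
    w=b2w(seat[0]+y,seat[1]-dx); return [*w,(seat[2]+dz)*1e-3]
for nm,x0,y0,s in(("s14",265,160,9),("t14",215,205,9)):
    im=cv2.imread(f"pics/{nm}.png"); w,h=(85,65)
    c=cv2.resize(im[y0:y0+h,x0:x0+w],None,fx=s,fy=s,interpolation=cv2.INTER_CUBIC)
    cv2.imwrite(f"pics/{nm}z.png",c)
E
```

```text
(no output)
```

View pics/s14z.png

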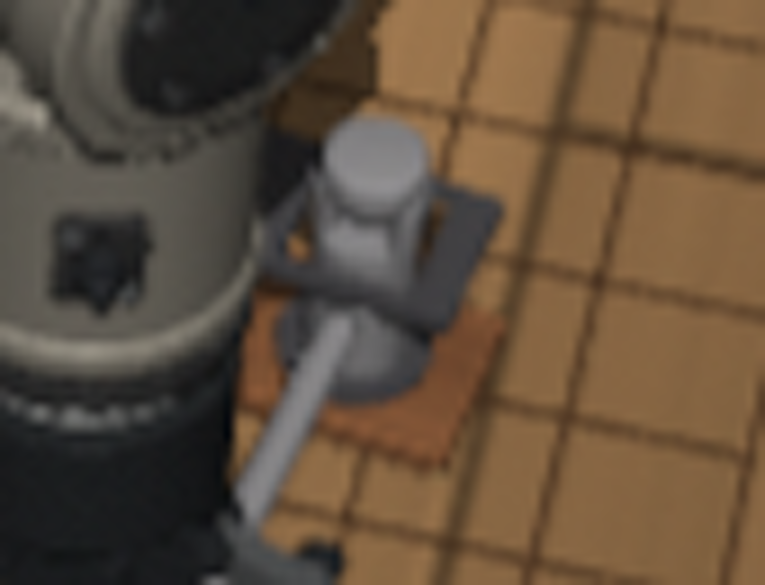

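View pics/t14z.png

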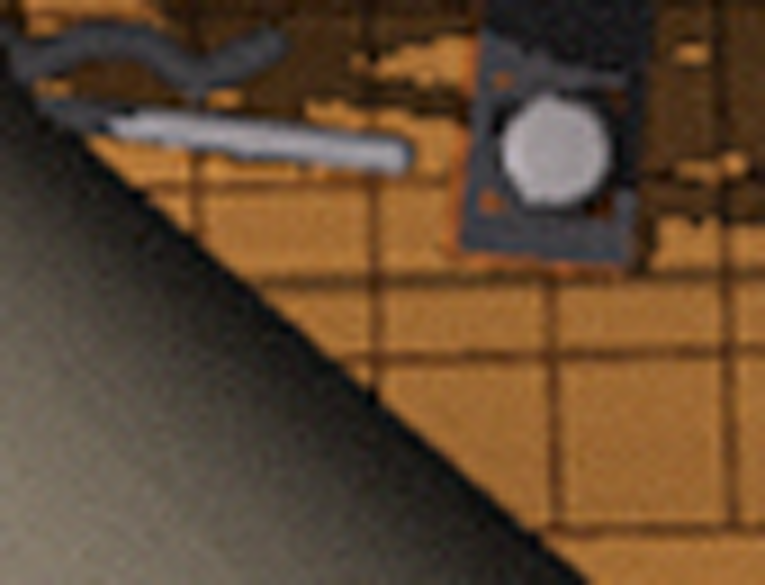

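```bash
python3 - <<'E'
from an import *
S=lambda x,y:c2p((x,y),265,160,9);T=lambda x,y:c2p((x,y),215,205,9)
Si=lambda uv:((uv-[265,160]+.5)*9-.5).round(0); Ti=lambda uv:((uv-[215,205]+.5)*9-.5).round(0)
W=lambda x,y,z:[*b2w(x,y),z*1e-3]
cs=S(375,155)-w2pix("s14",W(-125,0,101)); ct=T(555,150)-w2pix("t14",W(-125,0,101)); print("corr px",cs,ct)
print("hole near", Si(w2pix("s14",W(-125,16,79))+cs), "hasp hole etc base pin", Si(w2pix("s14",W(-125,0,12))+cs))
from scipy.optimize import least_squares
tipS,tipT=S(338,324)-cs,T(408,155)-ct
f=lambda p:np.concatenate([w2pix("s14",W(*p))-tipS,w2pix("t14",W(*p))-tipT])
s=least_squares(f,[-125,40,79]); print("tip end box",s.x.round(1),s.fun.round(2))
# tongue corner check to validate corr: tongue front +y corner (-165,30,12), (-165,-30,12)
for p in [(-165,30,12),(-165,-30,12),(-159,26,68),(-159,-26,68)]: print(p,Si(w2pix("s14",W(*p))+cs),Ti(w2pix("t14",W(*p))+ct))
E
```

```text
corr px [-1.1014111   0.05331497] [-0.73919337  0.05839682]
hole near [351. 243.] hasp hole etc base pin [351. 349.]
tip end box [-131.1   43.1   75.6] [ 0.09  0.01 -0.02 -0.1 ]
(-165, 30, 12) [445. 462.] [440. 261.]
(-165, -30, 12) [507. 318.] [629. 280.]
(-159, 26, 68) [448. 327.] [455. 251.]
(-159, -26, 68) [504. 202.] [627. 269.]
```

>>> send_rows(plan=[[0.6,-0.3,0,0,0],[0,0,-0.8,0,0],[0,0,-0.8,0,0],[0,0,0,0,0],[0,0,0,0,0]])

```text
clock: 18.85
tcp_pos: [0.5165, 0.2431, 0.0953]
orientation: [-1.568, 0.096, -0.096]
contact_force: [-0.1, -0.0, -2.2]
grip_width: 0.0402
```

```bash
python3 - <<'E'
from an import *
show(); o,_=st(); print(w2b(o["tcp_pos"]))
grab("side","s15"); grab("top","t15")
for nm,x0,y0,s in(("s15",285,165,14),("t15",235,205,14)):
    im=cv2.imread(f"pics/{nm}.png"); w,h=(57,42)
    c=cv2.resize(im[y0:y0+h,x0:x0+w],None,fx=s,fy=s,interpolation=cv2.INTER_CUBIC)
    cv2.imwrite(f"pics/{nm}z.png",c)
E
```

```text
t 18.85 [0.5165 0.2431 0.0953] phi -7.02 down [ 0.  0. -1.] F [-0.1 -0.  -2.2] w 0.0402 tip 0.014 j [-0.14  0.55 -0.53  1.9   0.38  0.79 -1.  ]
[-103.69169099  192.49597382]
```

View pics/s15z.png

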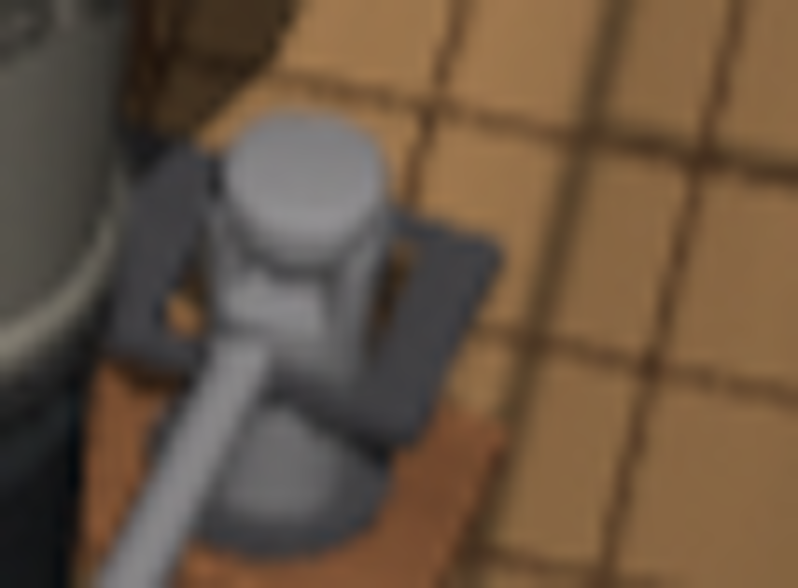

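View pics/t15z.png

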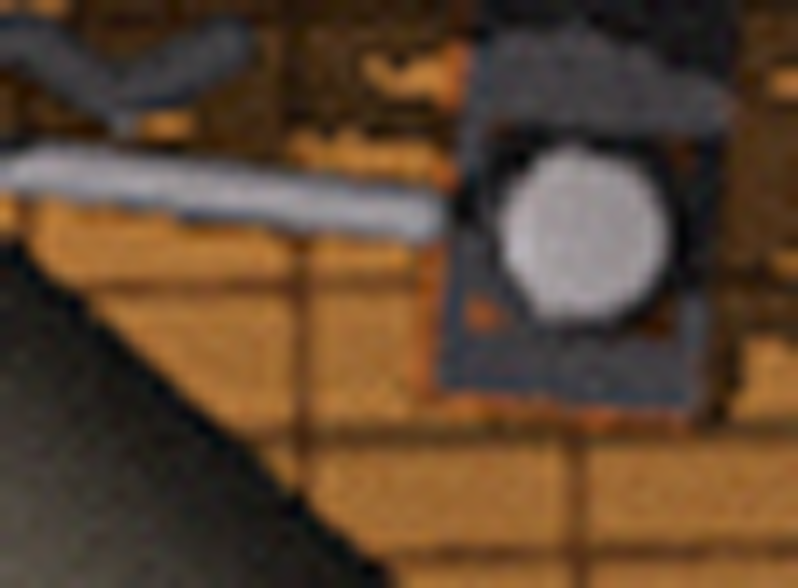

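```bash
cat >> an.py <<'E'
from scipy.optimize import least_squares
W=lambda x,y,z:[*b2w(x,y),z*1e-3]
def tipfit(sn,tn,S,T,pinS,pinT,tipS,tipT,leg2T=None):
    cs=S(*pinS)-w2pix(sn,W(-125,0,101)); ct=T(*pinT)-w2pix(tn,W(-125,0,101))
    a,b=S(*tipS)-cs,T(*tipT)-ct
    f=lambda p:np.concatenate([w2pix(sn,W(*p))-a,w2pix(tn,W(*p))-b])
    s=least_squares(f,[-125,40,79]); print("tip box",s.x.round(1),s.fun.round(2),"corr",cs.round(2),ct.round(2))
    if leg2T is not None:
        q=T(*leg2T)-ct; p=w2b(pix2w(tn,*q,.079)); print("leg pt",p.round(1),"yaw err deg",np.degrees(np.arctan((s.x[0]-p[0])/(s.x[1]-p[1]))))
    return cs,ct
E
python3 - <<'E'
from an import *
S=lambda x,y:c2p((x,y),285,165,14);T=lambda x,y:c2p((x,y),235,205,14)
cs,ct=tipfit("s15","t15",S,T,(303,180),(584,233),(243,343),(443,212),(100,176))
q=w2pix("s15",W(-125,16,79))+cs; print(((q-[285,165]+.5)*14-.5)); q=w2pix("t15",W(-125,26,79))+ct; print(((q-[235,205]+.5)*14-.5))
E
```

```text
tip box [-124.1   26.8   83. ] [-0.01 -0.    0.    0.01] corr [-1.15  0.67] [-0.71  0.01]
leg pt [-123.9   93.2] yaw err deg 0.13963061373214403
[265.21909798 317.46585285]
[446.41671288 216.96592216]
```

>>> send_rows(plan=[[-0.05,0.1,0,0,0],[0,0,-0.6,0,0],[0,0,-0.6,0,0],[0,0,-0.5,0,0],[0,0,0,0,0]])

```text
clock: 19.58
tcp_pos: [0.514, 0.2255, 0.0943]
orientation: [-1.569, 0.097, -0.097]
contact_force: [0.7, -0.9, -2.8]
grip_width: 0.0403
```

```bash
python3 - <<'E'
from an import *
show(); o,_=st(); print(w2b(o["tcp_pos"]),o["moment"].round(2))
grab("side","s16"); grab("top","t16")
for nm,x0,y0,s in(("s16",285,165,10),("t16",235,205,10)):
    im=cv2.imread(f"pics/{nm}.png"); w,h=(57,42)
    c=cv2.resize(im[y0:y0+h,x0:x0+w],None,fx=s,fy=s,interpolation=cv2.INTER_CUBIC)
    cv2.imwrite(f"pics/{nm}z.png",c)
E
```

```text
t 19.57 [0.514  0.2255 0.0943] phi -7.06 down [-0. -0. -1.] F [ 0.7 -0.9 -2.8] w 0.0403 tip 0.014 j [-0.11  0.54 -0.53  1.92  0.38  0.78 -0.98]
[-104.00347567  174.71627042] [ 0.1  -0.07  0.03]
```

View pics/s16z.png

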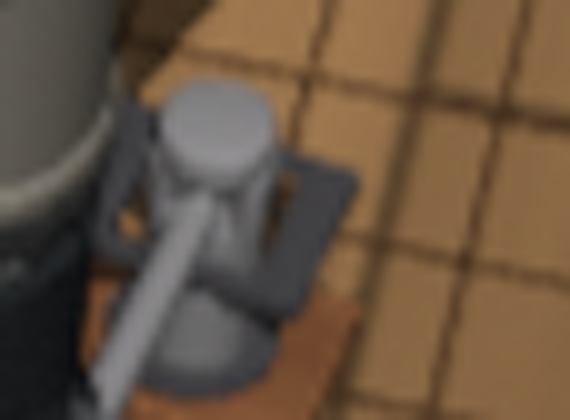

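View pics/t16z.png

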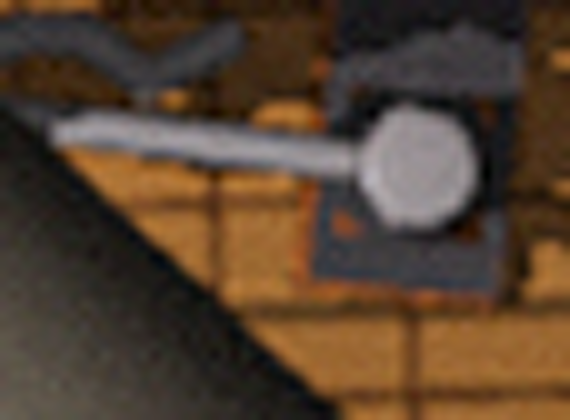

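>>> send_rows(plan=[[0,0,-0.8,0,0],[0,0,-1,0,0],[0,0,-1,0,0],[0,0,-1,0,0],[0,0,-0.7,0,0],[0,0,0,0,0]])

```text
clock: 20.42
tcp_pos: [0.5085, 0.1807, 0.0943]
orientation: [-1.569, 0.097, -0.097]
contact_force: [-0.3, 0.0, -2.7]
grip_width: 0.0402
```

```bash
python3 - <<'E'
from an import *
show(); o,_=st(); print(w2b(o["tcp_pos"]),o["moment"].round(2))
grab("top","t17");grab("side","s17")
a=cv2.imread("pics/t17.png")[195:255,215:295];b=cv2.imread("pics/s17.png")[160:220,270:350]
cv2.imwrite(f"pics/t17z.png",cv2.resize(np.hstack([a,b]),None,fx=5,fy=5,interpolation=cv2.INTER_CUBIC))
E
```

```text
t 20.43 [0.5085 0.1807 0.0943] phi -7.07 down [-0. -0. -1.] F [-0.3  0.  -2.7] w 0.0402 tip 0.014 j [-0.04  0.51 -0.53  1.97  0.37  0.75 -0.91]
[-104.08089289  129.61413057] [ 0.01 -0.01  0.03]
```

View pics/t17z.png

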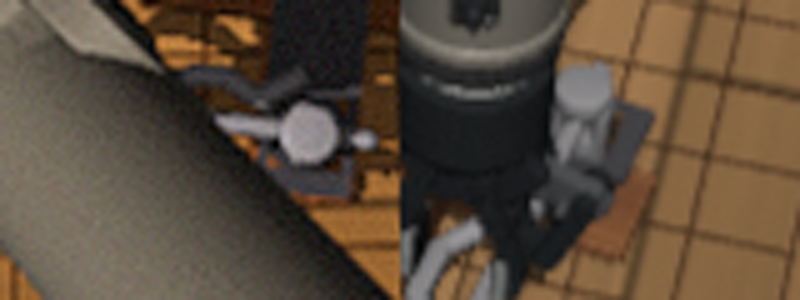

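>>> send_rows(plan=[[0,0,-0.8,0,0],[0,0,-0.8,0,0],[0,0,-0.5,0,0],[0,0,-0.5,0,0]])

```text
clock: 21.02
tcp_pos: [0.5071, 0.1612, 0.0959]
orientation: [-1.559, 0.09, -0.098]
contact_force: [2.3, 17.5, -1.0]
grip_width: 0.0404
```

>>> send_rows(plan=[[0,0,-0.5,0,0],[0,0,-0.5,0,0]])

```text
clock: 21.28
tcp_pos: [0.5049, 0.1477, 0.095]
orientation: [-1.566, 0.093, -0.097]
contact_force: [2.1, 4.8, -2.0]
grip_width: 0.0402
```

>>> send_rows(plan=[[0,0,-0.4,0,0],[0,0,-0.4,0,0]])

```text
clock: 21.52
tcp_pos: [0.5036, 0.1383, 0.0946]
orientation: [-1.568, 0.095, -0.097]
contact_force: [1.6, 3.0, -2.0]
grip_width: 0.0404
```

```bash
python3 - <<'E'
from an import *
show(); o,_=st(); print(w2b(o["tcp_pos"]),o["moment"].round(2))
grab("top","t18");grab("side","s18")
a=cv2.imread("pics/t18.png")[195:255,215:295];b=cv2.imread("pics/s18.png")[160:220,270:350]
cv2.imwrite(f"pics/t18z.png",cv2.resize(np.hstack([a,b]),None,fx=5,fy=5,interpolation=cv2.INTER_CUBIC))
E
```

```text
t 21.52 [0.5036 0.1383 0.0946] phi -6.98 down [ 0.001  0.001 -1.   ] F [ 1.6  3.  -2. ] w 0.0404 tip 0.014 j [ 0.04  0.49 -0.53  2.02  0.36  0.73 -0.84]
[-103.77304092   86.89616359] [ 0.52 -0.36  0.12]
```

View pics/t18z.png

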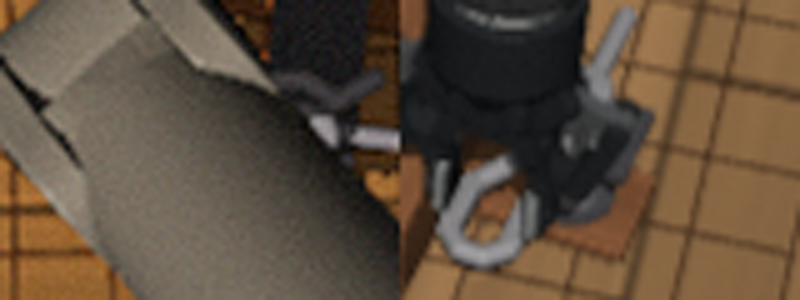

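>>> send_rows(plan=[[0,0,-0.3,0,0],[0,0,-0.3,0,0]])

```text
clock: 21.88
tcp_pos: [0.5016, 0.131, 0.094]
orientation: [-1.57, 0.098, -0.095]
contact_force: [-0.6, -0.3, -2.2]
grip_width: 0.0403
```

>>> send_rows(plan=[[0,0,-0.3,0,0],[0,0,-0.2,0,0],[0,0,0,0,0]])

```text
clock: 22.25
tcp_pos: [0.5016, 0.1267, 0.0943]
orientation: [-1.569, 0.097, -0.096]
contact_force: [-0.7, -0.3, -1.6]
grip_width: 0.0404
```

```bash
python3 - <<'E'
from an import *
show(); o,_=st(); print(w2b(o["tcp_pos"]),o["moment"].round(2))
grab("top","t19");grab("side","s19")
a=cv2.imread("pics/t19.png")[195:255,235:315];b=cv2.imread("pics/s19.png")[150:220,270:363]
cv2.imwrite(f"pics/t19z.png",cv2.resize(a,None,fx=8,fy=8,interpolation=cv2.INTER_CUBIC));cv2.imwrite(f"pics/s19z.png",cv2.resize(b,None,fx=7,fy=7,interpolation=cv2.INTER_CUBIC))
E
```

```text
t 22.25 [0.5016 0.1267 0.0943] phi -7.03 down [-0. -0. -1.] F [-0.7 -0.3 -1.6] w 0.0404 tip 0.014 j [ 0.06  0.48 -0.53  2.03  0.36  0.73 -0.82]
[-104.30100339   75.20190088] [0.08 0.02 0.03]
```

View pics/t19z.png

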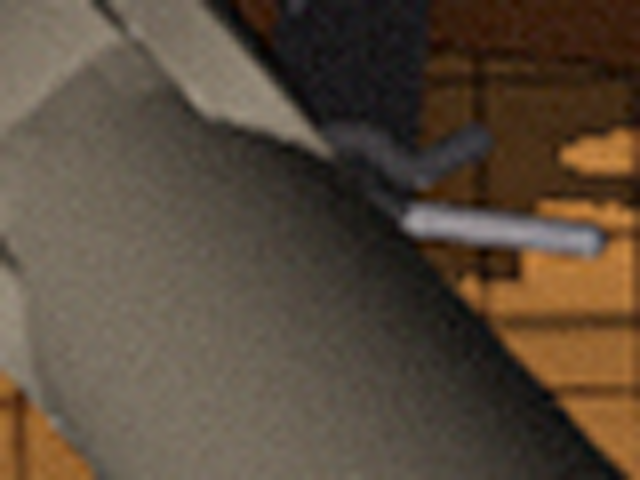

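View pics/s19z.png

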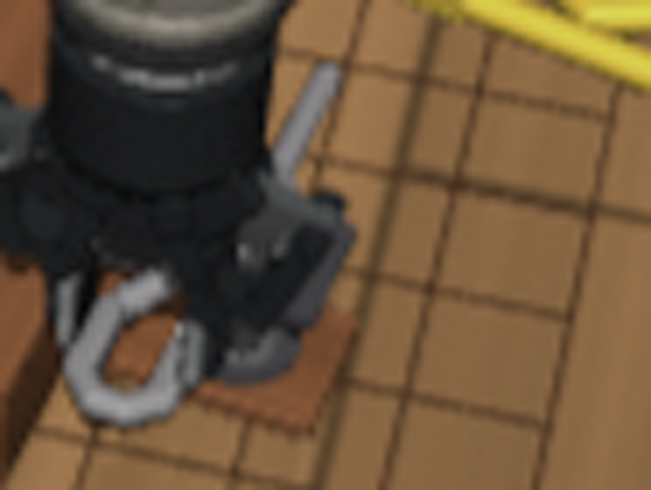

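```bash
python3 - <<'E'
from an import *
T=lambda x,y:c2p((x,y),235,195,8)
print(w2b(pix2w("t19",*(T(605,240)-[-.72,.03]),.079)), "nose", w2b(pix2w("t19",*(T(410,178)-[-.72,.03]),.079)))
E
```

```text
[-125.15746664  -92.35751328] nose [-111.05827834  -25.14785872]
```

>>> send_rows(plan=[[0,0,0,0,0.65],[0,0,0,0,0.65],[0,0,0,0,0.65],[0,-2,0,0,0.65],[0,-4,0,0,0.65],[0,-6,0,0,0.65],[0,-3,6,0,0.65],[0,0,6,0,0.65],[0,0,6,0,0.65],[0,0,6,0,0.65],[0,0,6,0,0.65],[0,0,0,0,0.65]])

```text
clock: 23.85
tcp_pos: [0.5352, 0.4268, 0.2418]
orientation: [-1.565, 0.092, -0.089]
contact_force: [0.5, 0.6, 1.0]
grip_width: 0.0558
```

```bash
python3 - <<'E'
from an import *
show()
grab("top","t20");grab("side","s20")
a=cv2.imread("pics/t20.png")[135:255,225:335];b=cv2.imread("pics/s20.png")[90:240,200:363]
cv2.imwrite(f"pics/t20z.png",cv2.resize(a,None,fx=5,fy=5,interpolation=cv2.INTER_CUBIC));cv2.imwrite(f"pics/s20z.png",cv2.resize(b,None,fx=4,fy=4,interpolation=cv2.INTER_CUBIC))
E
```

```text
t 23.85 [0.5352 0.4268 0.2418] phi -6.6 down [-0.002  0.004 -1.   ] F [0.5 0.6 1. ] w 0.0558 tip 0.014 j [-0.34  0.57 -0.63  1.5   0.35  1.18 -1.14]
```

View pics/t20z.png

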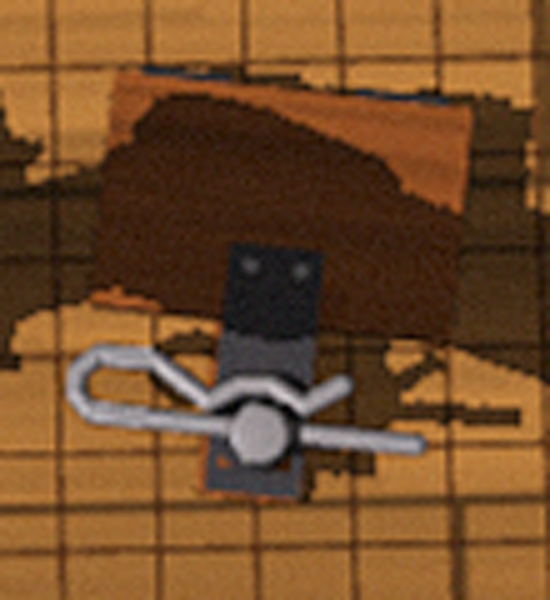

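View pics/s20z.png

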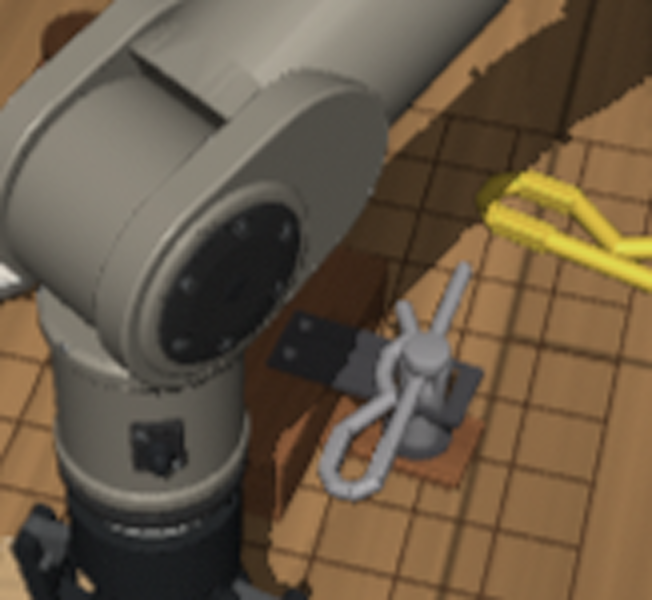

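>>> send_rows(plan=[[0,-2,6,0,0.65],[0,-2,6,0,0.65],[0,0,6,0,0.65],[0,0,0,0,0.65],[0,0,0,0,0.65]])

```text
clock: 24.58
tcp_pos: [0.5608, 0.5961, 0.2814]
orientation: [-1.57, 0.097, -0.098]
contact_force: [1.1, -0.8, 0.6]
grip_width: 0.0555
```

```bash
python3 - <<'E'
from an import *
show(); grab("side","s21"); grab("top","t21")
im=cv2.imread("pics/s21.png"); x0,y0=205,85
b=cv2.resize(im[y0:y0+130,x0:x0+130],None,fx=4.5,fy=4.5,interpolation=cv2.INTER_CUBIC)
for th,col in((0,(0,255,0)),(.08,(0,0,255))):
    pts=[]
    for s,y in((130,100),(130,-100),(0,-100),(0,100)):
        x=65-s*np.cos(th)+8*np.sin(th); z=55+s*np.sin(th)+8*np.cos(th)
        pts.append((w2pix("s21",W(x,y,z))+[-1.1,.3]-[x0,y0]+.5)*4.5)
    cv2.polylines(b,[np.int32(pts)],True,col,1)
cv2.imwrite("pics/s21z.png",b)
cv2.imwrite("pics/s21f.png",im)
for t in("mug","bowl","caddy"): print(t,[(round(x["p"],2),[int(a) for a in x["rect"]]) for x in r.recognise("top",t)][:2])
E
```

```text
t 24.57 [0.5608 0.5961 0.2814] phi -7.1 down [ 0.001 -0.002 -1.   ] F [ 1.1 -0.8  0.6] w 0.0555 tip 0.014 j [-0.61  0.77 -0.58  1.04  0.4   1.43 -1.24]
mug [(0.88, [199, 93, 242, 125]), (0.31, [241, 202, 308, 222])]
bowl [(0.57, [280, 81, 318, 120])]
caddy [(0.96, [345, 89, 376, 118])]
```

View pics/s21z.png

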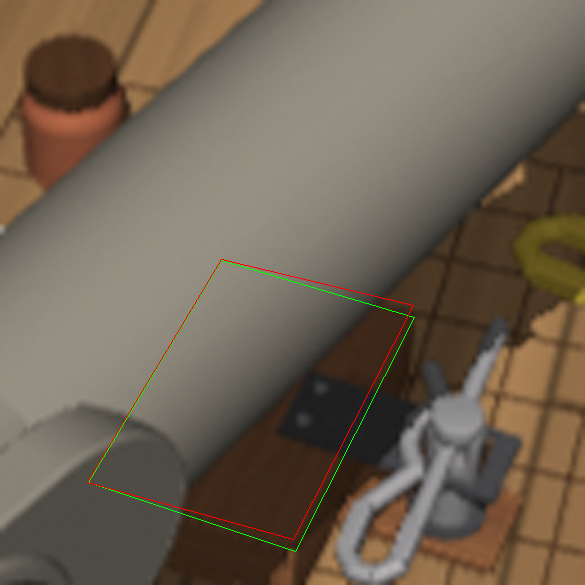

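View pics/t21.png

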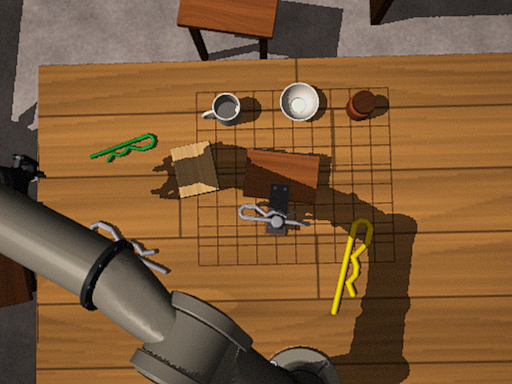

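```bash
python3 - <<'E'
from an import *
out=[]
for n in("s9","s13"):
    im=cv2.imread(f"pics/{n}.png"); x0,y0=205,150
    b=cv2.resize(im[y0:y0+80,x0:x0+100],None,fx=8,fy=8,interpolation=cv2.INTER_CUBIC)[:, :800]
    for th,col in((0,(0,255,0)),(.08,(0,0,255))):
        pts=[]
        for s,y in((130,100),(130,-100),(0,-100),(0,100)):
            x=65-s*np.cos(th)+8*np.sin(th); z=55+s*np.sin(th)+8*np.cos(th)
            pts.append((w2pix(n,W(x,y,z))+[-1.1,.3]-[x0,y0]+.5)*8)
        cv2.polylines(b,[np.int32(pts)],True,col,1)
    out.append(b[:,:800])
cv2.imwrite("pics/s9o.png",cv2.resize(np.vstack(out),None,fx=.46,fy=.46) if 0 else out[0])
E
```

```text
(no output)
```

View pics/s9o.png

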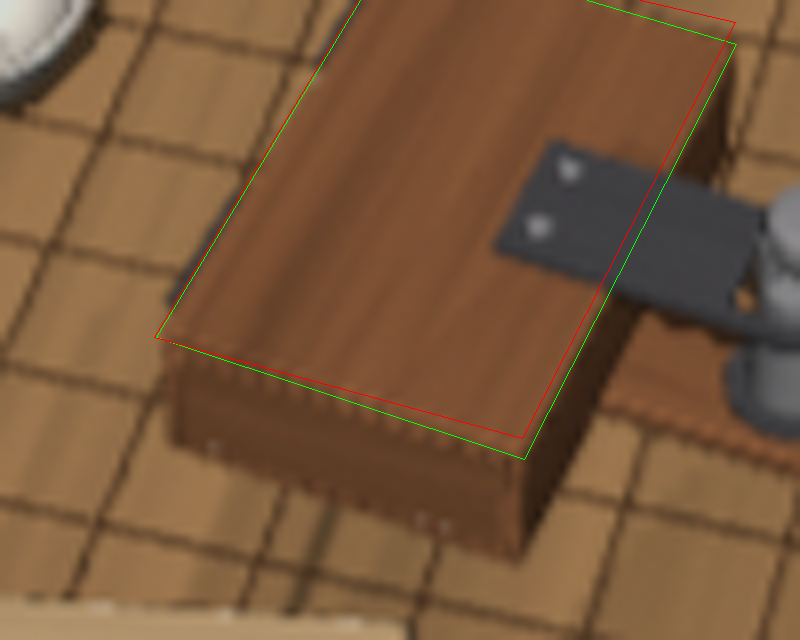

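The lid edge lies on the green "shut" outline, with no gap visible. I'm handing the job in.

```bash
python3 -c "
from bench import r
print(r.hand_in())"
```

```text
the job is handed in; nothing more can be done
None
```

The job is done in the order asked and handed in at about 25 s on the robot's clock, well under the 72 s limit.

- **Game piece:** I set it on the free floor of the box. The pictures showed it lying there before I shut the lid.
- **Lid:** I swung it down and pressed it shut. After pressing, its front edge lay on the projected outline of a fully shut lid, with no gap, and the hasp sat over the pin at its shut height. The press peaked at 58 N at the wrist, through the shut fingertips, against a limit of 120 N.
- **Cotter:** I drew the small grey one out by its leg and laid it flat clear of the rack. I let go of it, took it again by the eye and pushed the leg through the pin.
    - **Push force:** I read 17.5 N as it passed the pin, more than the stated 6–10 N. It then fell to zero as the bow snapped in.
    - **Final position:** Just before I let go, the leg's tip was within about 1.5 mm of home. After release, the picture shows the bow round the pin with its nose behind it.
- **Bystanders:** The networks found the mug, bowl and caddy within about 3 pixels of where they started. I did not touch the large grey, green or yellow clips.

**Checks that disagreed:** Two picture-based estimates of the tip's height differed by several mm (about 76 and 83 mm), so I went by the arm's own height reading. The leg then entered the hole without any resistance. In the last side view the arm hid much of the lid and its shadow darkened the rest, so the lid check rests on earlier pictures.

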